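Clear the washing-up at the egg collection bench

ROBOT

A 7-joint arm with a two-finger parallel gripper is mounted at the origin on the work surface. World frame = base frame: x ahead of the robot, y to its left, z up, the work surface at z = 0. Lengths are in m, angles in rad, forces in N, time in s.
With the tool pointing down it reaches from about 0.425 to 0.875 m from the base axis. Payload 4.7 kg.
Tool frame: the origin (TCP) lies midway between the tips of the shut fingers; the grasp point (between the pads) lies 19 mm behind it; z points along the fingers, y is the line along which they close (so a half turn about z gives the same grasp; the last joint's range is limited). The gripper opens to 87 mm and grips with 3 to 60 N. Pads are 19 mm wide; open, the fingers measure 117 mm over their backs; the gripper's body (75 mm by 190 mm) begins 51 mm behind the grasp point.
Start: joints at [1.115, 0.321, -0.07, 1.45, 0.023, 1.371, -0.057], TCP at [0.294, -0.58, 0.223] pointing down, gripper open.
Joint ranges: [-2.86, 2.86], [-0.3, 2.09], [-1.38, 1.24], [0.06, 2.45], [-1.56, 4.7], [0.09, 2.05], [-2.69, 2.69]. Speed limits (rad/s): [2.57, 2.57, 3.14, 3.14, 3.14, 3.14, 3.14].

INTERFACE

Orientations are given as a rotation vector (axis times angle).
In Python, from bench import ctrl, get_image, calibration gives the robot as it stands.
- The arm moves only by the tool apply_moves, never from a script. Its arguments are lists of equal length, an entry for each row: "dp": the shift along the tool's x, y, z in m, a list of three; "twist": the turn, a rotation vector about the tool's x, y, z in rad, a list of three; "fingers": the closure, from 0 (fully open) to 1 (shut). In form: {"dp": [[dx, dy, dz], ...], "twist": [[ax, ay, az], ...], "fingers": [fingers, ...]}. A call has 1 to 10 rows; each row shifts and turns the commanded pose from where the row before left it, along the tool's axes as they then stand; what a row does not reach is not made up. A row lasts 1/10 s, in which the tool goes at most 50 mm and 8.59 degrees, less where a joint would pass 70% of its speed; a pose out of reach is approached as far as the arm can. A call is refused whole if a number of a shift passes 0.05 or a number of a turn 0.15, either way. A call with a gripper value outside its range is refused whole. The fingers move at their own pace and stop on an object; "newtons" is the grip in N (left out, the last holds). Time passes only in rows, so rows that do not move let the fingers close. It gives the time, the measured TCP pose, the force, the opening and the grip force at its end, in the units of the state.
- ctrl.get_state(): the state, without advancing time (a new reading comes with each control period).
- get_image(name): name is "scene" or "top" or "wrist"; returns the picture (400x640x3 uint8, red, green, blue); there is no depth.
- calibration(name): a dict with "fx", "fy", "cx", "cy" (pixels), "k1" (the pictures are not rectified: a ray, as slopes to the right and down, at radius r is drawn at 1 + k1 r^2 times it, then the intrinsics apply), "eye" and "attitude" of the camera in the world; the wrist camera has in their place "hand_eye" (4x4, takes a point from camera to tool coordinates, whose origin is the TCP and whose axes are the flange's). Camera axes: x right, y up, looking along -z (the intrinsics and any distortion apply to the point x, -y, -z); pixel columns grow to the right and rows downward; lengths in m; the calibration is good to about 2 mm. A picture is of the moment at which its call begins: read the wrist's pose just before it. calibration takes no time and is no camera call.
- ctrl.close_job(): hands the job in; it is judged then, once.
The state is a dict: "time": time; "joint_positions": joint angles; "qd": joint speeds; "joint_torque": joint torques, N m; "position": TCP position; "tool_rot": TCP orientation; "ft_force": force on the tool from outside, world axes, zero at the start; "torque": the same for the moment, N m; "grip_width": opening from 0.0 (shut) to 1.0 (fully open); "grip_force": force on a finger pad.
Only numpy, scipy, OpenCV 4.12 (cv2) and the standard library are available. Lean on these libraries where they do the work, as an engineer would, in place of code of your own. Each camera call takes 0.05 s, during which the arm holds its last target. There are 200 camera calls.

TASK

Clear the washing-up: take the blue beaker out of its drain cradle and turn it upside down over the free drying peg, pushed fully home and standing straight; put the green egg in the tray that holds the other egg, and lay the loose brush flat in the tray that holds the other brush. Keep hold of the beaker and the egg until they are down, do not drop them, and leave the white beaker, the amber jar and the bird model where they stand.

Things in the scene. Friction and masses are not known exactly. Their poses are not given: they have to be found in the camera images.
- beaker: Blue rigid beaker, 58 mm outer and 50 mm inner diameter, 120 mm long; closed end 6 mm thick, chamfered over its last 8 mm to 48 mm diameter. About 170 g. Origin: centre of the closed end's outside; z runs along the beaker to the open mouth. It starts lying loose on the cradle, mouth away from the robot and 20 degrees below level.
- beaker_mouth (a point): Centre of the beaker's open rim, 120 mm from its closed end along its z.
- cradle: Fixed sloping drain cradle: wooden base 150 x 75 x 10 mm, two steel rails under the beaker (10 mm thick, centres 34 mm apart, so narrower than the beaker, whose sides are free) and a 50 mm wide stop at the low end, up to 14 mm below the beaker's axis. Origin: centre of its underside, on the bench; x is the level heading of the beaker's mouth.
- free_peg: Fixed drying stand that is free: dark steel disc 104 mm in diameter and 12 mm thick with an upright orange peg 32 mm in diameter and a round top, 100 mm above the bench. Origin: centre of the underside, on the bench; z up.
- free_peg_seat (a point): Point on the peg's axis at the top face of the disc, 12 mm above the bench: the rim of a beaker fully home rests on this face, with the beaker's closed end 132 mm above the bench.
- taken_peg: The same kind of stand, already taken by the white beaker. Fixed. Origin: centre of the underside; z up.
- white_beaker: White beaker of the same shape as the blue one, loose, standing upside down over the taken peg: leave it. Origin: centre of its closed end (now on top), z towards the mouth (down).
- egg: Pale green rigid model egg, 78 mm long, about 56 mm in diameter at the middle, about 120 g, loose, standing blunt end down on a cork ring. Origin: its blunt end; z along its length. The egg can roll.
- egg_center (a point): Middle of the egg, 39 mm along z from its blunt end; it starts about 46 mm above the bench.
- egg_ring: Fixed cork ring 68 mm in diameter, 18 mm high, under the egg. Origin: centre of its underside.
- brush: Loose brush 160 mm long lying flat, about 70 g. Origin: mid-length, underside; x along it to the bristles, z up. Round wooden handle 19 mm thick (x -80 to -5 mm), steel ferrule 42 mm wide, 20 mm high (x -5 to 35), stiff grey bristles 39 mm wide (x to 80). Centre line 10 mm above the underside.
- brush_grip (a point): Point on the brush's handle where it is to be gripped. On the centre line, 32 mm behind mid-length, 10 mm above the underside.
- brush_tip (a point): Far end of the bristles, on the centre line, 10 mm above the underside and 112 mm from brush_grip.
- egg_tray: Fixed light wooden tray, 150 mm (x) by 220 mm (y), walls 7 mm thick, 34 mm high, inner floor 7 mm above the bench, paper-lined. Another green egg is fixed lying across its +y end (y 40 to 97 mm, top 64 mm above the bench); the rest, y -103 to 40 mm, is empty. Origin: centre of its underside.
- brush_tray: Fixed light wooden tray of the same size, blue-lined, inner floor 7 mm above the bench. Another brush is fixed in it, along y beside the +x wall (x 24 to 66 mm, top 27 mm above the bench); the rest, x -68 to 24 mm, is empty. Origin: centre of its underside; a brush fits along y.
- jar: Loose amber jar with cap, 60 mm in diameter, 85 mm high: leave it. Origin: centre of its underside.
- bird: Loose bird model on a dark wooden block 90 x 60 mm, about 130 mm high: leave it. Origin: centre of the block's underside.

How it is judged:
By the outcome, as a careful person would: the job done as asked, in the order asked, and still so for the second after the job is handed in, with the robot touching nothing.
It also fails if it takes over 72 s, if anything falls off the work surface, if the arm or the gripper's body presses on something with over 40 N, if the wrist force passes 120 N, or if a joint passes its speed limit or range.

## Working session

There is one attempt and no reset: what is moved stays moved. The work goes in short steps, Python scripts to look and compute and a tool call to move; the robot and the scene stay as the last step left them, time stands still between calls to the robot, and variables do not carry over. Pictures are saved under pics/ and viewed, at most 10 in all, crops included, and the job is handed in when it is done.

Besides the shell and the picture viewer there is one more tool, called after ">>>" by a JSON object that holds its "method" and its "body". apply_moves: Moves the arm, as the interface text tells. Its arguments: {"type":"object","properties":{"dp":{"type":"array"},"twist":{"type":"array"},"fingers":{"type":"array"},"newtons":{"type":"number"}},"required":["dp","twist","fingers"]}

```bash
ls; mkdir -p pics
python3 - <<'E'
from bench import ctrl,get_image,calibration
import cv2,json
s=ctrl.get_state()
for k,v in s.items(): print(k,v)
for n in ("scene","top","wrist"):
    print(n,calibration(n))
    cv2.imwrite(f"pics/{n}0.png",cv2.cvtColor(get_image(n),cv2.COLOR_RGB2BGR))
E
```

```text
pics
time 0.0
joint_positions [ 1.11510346  0.32180845 -0.07007881  1.45171142  0.02257325  1.37078566
 -0.0568878 ]
qd [-0.00062294 -0.00033358 -0.00064246  0.00065526 -0.00237853  0.00031235
  0.00051199]
joint_torque [-1.17295775e-03 -4.91291177e+01 -4.04220382e-01 -3.12532675e+01
 -6.38803560e-02  4.37011337e-02  1.54661639e-04]
position [ 0.2939593  -0.57909409  0.22145262]
tool_rot [-3.05350421e+00 -7.30799587e-01  8.18839762e-04]
ft_force [-0.51586847  0.04938624 -0.76436704]
torque [-0.0107524  -0.01397572  0.00537346]
grip_force 0.0
grip_width 0.9979093218428413
scene {'fx': 455.76086260969635, 'fy': 455.76086260969635, 'cx': 321.93658450187655, 'cy': 199.39051586592024, 'k1': -0.10102370885142156, 'eye': array([ 1.25320749, -0.56064121,  0.68572747]), 'attitude': array([0.90905534, 0.43100448, 0.81058061])}
top {'fx': 428.7294292435165, 'fy': 428.7294292435165, 'cx': 316.64784322172284, 'cy': 201.8985900237051, 'k1': -0.03706908096133057, 'eye': array([4.20965010e-01, 6.01795753e-04, 1.08868988e+00]), 'attitude': array([ 0.1319462 , -0.14572003, -1.54794723])}
wrist {'fx': 293.86715042760187, 'fy': 293.86715042760187, 'cx': 313.30435314600055, 'cy': 198.92506824189766, 'k1': 0.00971501696073844, 'hand_eye': array([[ 1.43452820e-04,  9.68466341e-01,  2.49144388e-01,
         6.70802943e-02],
       [ 9.99999785e-01, -2.98481367e-04,  5.84465774e-04,
        -7.91674524e-04],
       [ 6.40400387e-04,  2.49144250e-01, -9.68466175e-01,
        -1.62566747e-01],
       [ 0.00000000e+00,  0.00000000e+00,  0.00000000e+00,
         1.00000000e+00]])}
```

View pics/top0.png

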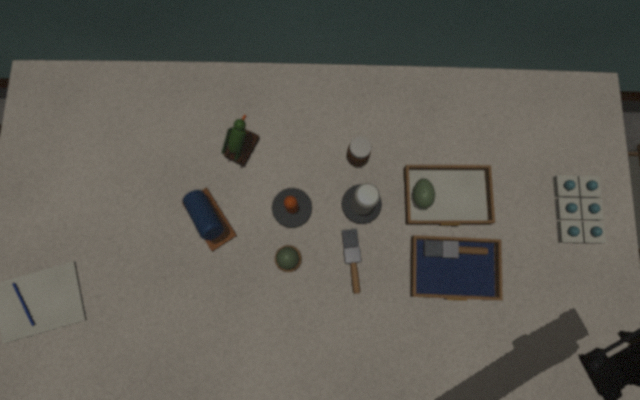

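View pics/scene0.png

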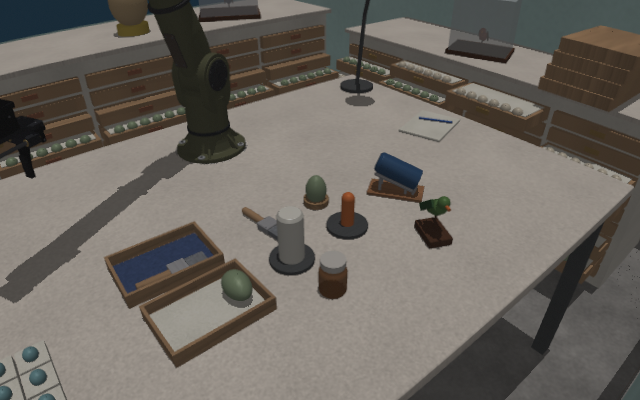

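The top view (right = -y, up = +x) shows everything: beaker (205,215), free peg (291,203), egg (288,257), brush (352,260), egg tray (449,195), brush tray (457,268), jar (359,152), bird (238,142). Next, helpers and an enlarged crop.

```bash
cat > h.py <<'E'
import numpy as np, cv2
from scipy.spatial.transform import Rotation as R
from bench import ctrl,get_image,calibration
def cam(n,s=None):
    c=calibration(n)
    if n=="wrist":
        s=s or ctrl.get_state(); T=R.from_rotvec(s["tool_rot"]).as_matrix(); H=c["hand_eye"]
        return c,T@H[:3,3]+s["position"],T@H[:3,:3]
    return c,c["eye"],R.from_rotvec(c["attitude"]).as_matrix()
def ray(C,u,v):
    c,e,M=C; d=np.array([(u-c["cx"])/c["fx"],(v-c["cy"])/c["fy"]]); p=d.copy()
    for _ in range(8): p=d/(1+c["k1"]*(p@p))
    w=M@np.array([p[0],-p[1],-1]); return e,w/np.linalg.norm(w)
def at_z(C,u,v,z):
    e,w=ray(C,u,v); return e+w*(z-e[2])/w[2]
def proj(C,P):
    c,e,M=C; q=M.T@(np.asarray(P)-e); p=np.array([q[0],-q[1]])/-q[2]; p=p*(1+c["k1"]*(p@p))
    return p*[c["fx"],c["fy"]]+[c["cx"],c["cy"]]
def snap(n,f,box=None,k=1,gain=1.6):
    s=ctrl.get_state(); im=cv2.cvtColor(get_image(n),cv2.COLOR_RGB2BGR)
    if box: im=im[box[1]:box[3],box[0]:box[2]]
    im=cv2.resize(cv2.convertScaleAbs(im,alpha=gain),None,fx=k,fy=k,interpolation=cv2.INTER_CUBIC)
    cv2.imwrite("pics/"+f,im); return s
E
python3 - <<'E'
from h import *
im=cv2.imread("pics/top0.png")[110:310,170:510]
cv2.imwrite("pics/top1.png",cv2.resize(cv2.convertScaleAbs(im,alpha=2.2),None,fx=2.35,fy=2.35,interpolation=cv2.INTER_CUBIC))
C=cam("top")
for n,u,v,z in [("beak",205,215,.07),("peg",291,203,.1),("egg",288,257,.06),("brush",352,260,.01),("etray",449,195,.034),("btray",457,268,.034),("grip",600,372,.22)]:
    print(n,at_z(C,u,v,z).round(3))
E
```

```text
beak [0.566 0.261 0.07 ]
peg [0.594 0.053 0.1  ]
egg [0.471 0.059 0.06 ]
brush [ 0.468 -0.098  0.01 ]
etray [ 0.634 -0.341  0.034]
btray [ 0.452 -0.354  0.034]
grip [ 0.246 -0.572  0.22 ]
```

View pics/top1.png

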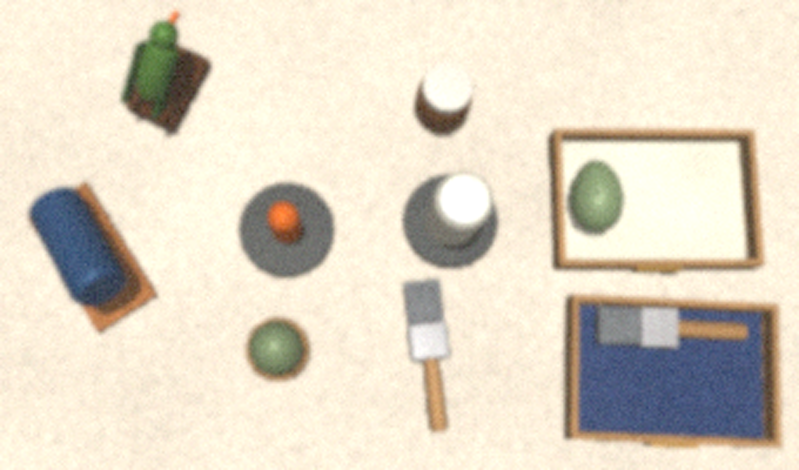

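The enlarged crop shows the beaker with its closed end towards the robot (crop 100,293), mouth at (50,200), peg disc centre (287,229), ring (278,349), brush from tip (421,281) to butt (438,430), and both trays with their corners clear. Now numbers.

Run:
```python
from h import *
C=cam("top")
f=lambda u,v,z: at_z(C,170+u/2.35,110+v/2.35,z)
def show(n,*a): print(n,f(*a).round(4))
show("disc",287,229.5,.012); show("pegtop",285,216,.095)
show("ring",278,349,.009); show("eggtop",275,346,.075)
t=f(421.5,281,.01); b=f(438,430,.01); print("brush tip,butt",t.round(4),b.round(4),np.linalg.norm(t-b), "grip",(t+(b-t)*.7).round(4),"head deg",np.degrees(np.arctan2(*(t-b)[1::-1])))
for n,cs in (("egg",[(551,131),(753,131),(762,267),(556,268)]),("brush",[(569,297),(776,305),(780,444),(567,437)])):
    P=np.array([f(*c,.034) for c in cs]); print(n,P.mean(0).round(4),[np.linalg.norm(P[i]-P[(i+1)%4]).round(3) for i in range(4)], "y-axis deg",np.degrees(np.arctan2(*((P[0]+P[3]-P[1]-P[2])[1::-1]))))
c1=f(84,182,.01);c2=f(157,297,.01);c3=f(102,330,.01)
print("cradle",((c1+c3)/2).round(4),np.linalg.norm(c1-c2),np.linalg.norm(c2-c3),"head",np.degrees(np.arctan2(*(c1-c2)[1::-1])))
show("white",464,200,.132); show("tdisc",450,221,.012); show("jar",448,88,.085); show("birdblk",167,95,.02)
```

```text
disc [0.5978 0.0549 0.012 ]
pegtop [0.5978 0.0531 0.095 ]
ring [0.4693 0.0611 0.009 ]
eggtop [0.4693 0.0605 0.075 ]
brush tip,butt [ 0.5448 -0.0912  0.01  ] [ 0.3877 -0.1093  0.01  ] 0.15809595565887125 grip [ 0.4348 -0.1039  0.01  ] head deg 6.5804075854049735
egg [ 0.6356 -0.3411  0.034 ] [np.float64(0.222), np.float64(0.149), np.float64(0.221), np.float64(0.15)] y-axis deg 91.28045555550433
brush [ 0.4533 -0.3531  0.034 ] [np.float64(0.221), np.float64(0.144), np.float64(0.222), np.float64(0.145)] y-axis deg 88.79208907215232
cradle [0.5661 0.2639 0.01  ] 0.1513274003946403 0.06759940206392086 head 34.74578713871316
white [ 0.6104 -0.1217  0.132 ]
tdisc [ 0.6106 -0.1218  0.012 ]
jar [ 0.7378 -0.1116  0.085 ]
birdblk [0.744  0.1908 0.02  ]
```

```bash
cat > fit.py <<'E'
from h import *
from scipy.optimize import minimize
def mask(im,box):
    im=cv2.GaussianBlur(im,(5,5),0); b,g,r=[im[...,i].astype(int) for i in range(3)]
    m=((b-r>22)&(b-g>8)).astype(np.uint8); k=np.zeros_like(m); k[box[1]:box[3],box[0]:box[2]]=1; m=m&k
    n,l,s,_=cv2.connectedComponentsWithStats(m); return (l==1+np.argmax(s[1:,4])).astype(np.uint8)
def pts(o,a):
    a=a/np.linalg.norm(a); u=np.cross(a,[0,0,1]); u/=np.linalg.norm(u); w=np.cross(a,u); t=np.linspace(0,2*np.pi,40)[:,None]
    return np.vstack([o+a*d+r*(np.cos(t)*u+np.sin(t)*w) for d,r in((0,.024),(.008,.029),(.12,.029))])
def sil(C,o,a,shape):
    p=np.array([proj(C,q) for q in pts(o,a)]); h=cv2.convexHull((p*16).astype(np.int32)); m=np.zeros(shape,np.uint8)
    cv2.fillConvexPoly(m,h,1,cv2.LINE_8,4); return m
def fit(views,x0,steps):  # views: (C,mask); x: x,y,z,head,pitch
    def ax(x): return np.array([np.cos(x[4])*np.cos(x[3]),np.cos(x[4])*np.sin(x[3]),-np.sin(x[4])])
    def cost(x): return sum((1-(m&s).sum()/(m|s).sum()) for C,m in views for s in [sil(C,x[:3],ax(x),m.shape)])
    S=np.vstack([x0]+[np.array(x0)+np.eye(5)[i]*steps[i] for i in range(5)])
    return minimize(cost,x0,method="Nelder-Mead",options=dict(initial_simplex=S,xatol=1e-5,fatol=1e-5,maxiter=600))
E
python3 - <<'E'
from fit import *
V=[]
for n,box in(("top",(175,180,240,250)),("scene",(360,145,435,200))):
    im=cv2.imread(f"pics/{n}0.png"); m=mask(im,box); V.append((cam(n),m)); ys,xs=np.where(m); print(n,m.sum(),xs.min(),xs.max(),ys.min(),ys.max())
r=fit(V,[.51,.235,.1,np.radians(34),np.radians(20)],[.01,.01,.01,.1,.05]); x=r.x
print(r.fun,x[:3].round(4),np.degrees(x[3:]))
E
```

```text
top 573 186 214 193 233
scene 792 377 421 153 186
0.7773702092665931 [0.5136 0.2461 0.078 ] [36.59690623 21.87203229]
```

```bash
python3 - <<'E'
import re
s=open("fit.py").read()
s=s.replace("m=((b-r>22)&(b-g>8)).astype(np.uint8)","m=((b>1.35*r+2)&(b>1.1*g)&(b>18)).astype(np.uint8)")
s=s.replace("return (l==1","return cv2.morphologyEx((l==1").replace(".astype(np.uint8)\ndef pts",".astype(np.uint8),cv2.MORPH_CLOSE,np.ones((5,5)))\ndef pts")
open("fit.py","w").write(s)
E
cat >> fit.py <<'E'
def run(names,boxes,x0,out,ims=None):
    V=[];tiles=[]
    for i,(n,box) in enumerate(zip(names,boxes)):
        C=cam(n); im=ims[i] if ims else cv2.cvtColor(get_image(n),cv2.COLOR_RGB2BGR); V.append((C,mask(im,box))); tiles.append((im,box))
    r=fit(V,x0,[.01,.01,.01,.1,.05]); x=r.x; print(r.fun,x[:3].round(4),np.degrees(x[3:]).round(1))
    a=np.array([np.cos(x[4])*np.cos(x[3]),np.cos(x[4])*np.sin(x[3]),-np.sin(x[4])]); T=[]
    for (im,b),(C,m) in zip(tiles,V):
        v=cv2.convertScaleAbs(im,alpha=2.2)
        for mm,col in((m,(0,255,255)),(sil(C,x[:3],a,m.shape),(0,0,255))):
            cv2.drawContours(v,cv2.findContours(mm,0,1)[0],-1,col,1)
        T.append(cv2.resize(v[b[1]:b[3],b[0]:b[2]],(390,390),interpolation=cv2.INTER_NEAREST))
    cv2.imwrite("pics/"+out,np.hstack(T)); return x
E
python3 - <<'E'
from fit import *
run(["top","scene"],[(175,180,240,250),(360,140,435,205)],[.51,.235,.1,np.radians(34),np.radians(20)],"fit0.png",[cv2.imread(f"pics/{n}0.png") for n in("top","scene")])
E
```

```text
0.41696510124166863 [0.5184 0.2388 0.0852] [35.1 23.5]
```

View pics/fit0.png

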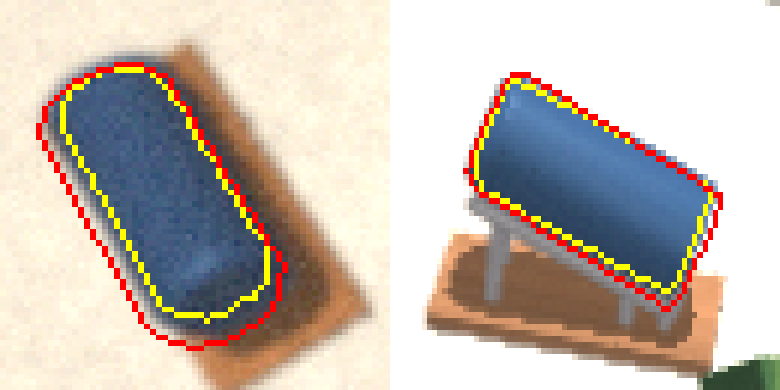

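The overlay shows the fit (red) lies on the beaker in both views: closed end near (0.517, 0.238, 0.085), heading 35°. That is good enough to set out. I'll grasp with the tool 50° below level along the beaker's heading, then turn it 70° about the closing axis.

```bash
cat > plan.py <<'E'
from h import *
def tool(head,pitch,flip=1):
    "pitch: deg below level of tool z, heading head; tool x on the upper/outer side (flip=1)"
    h=np.array([np.cos(np.radians(head)),np.sin(np.radians(head)),0]); p=np.radians(pitch); k=np.array([0,0,1.])
    z=np.cos(p)*h-np.sin(p)*k; x=flip*(np.sin(p)*h+np.cos(p)*k); return np.c_[x,np.cross(z,x),z]
def plan(wps,vmax=.048,wmax=.14,s=None,p=None,M=None):
    s=s or ctrl.get_state(); p=s["position"].copy() if p is None else p; M=R.from_rotvec(s["tool_rot"]).as_matrix() if M is None else M
    print("t",round(s["time"],2),"pos",p.round(4),"z",M[:,2].round(3),"x",M[:,0].round(3),"q",s["joint_positions"].round(2),"w",round(s["grip_width"],3),round(s["grip_force"],1))
    for P,N in wps:
        N=M if N is None else N; w=R.from_matrix(M.T@N).as_rotvec(); d=np.asarray(P)-p
        n=max(1,int(np.ceil(max(np.linalg.norm(d)/vmax,np.linalg.norm(w)/wmax)))); tw=(w/n).round(3); rows=[]
        for i in range(n):
            dp=(M.T@(np.asarray(P)-p)/(n-i)).round(3); p=p+M@dp; M=M@R.from_rotvec(tw).as_matrix(); rows.append(dp.tolist())
        print(n,"rows twist",tw.tolist(),"dp",rows[0] if all(r==rows[0] for r in rows) else rows)
    return p,M
E
python3 - <<'E'
from plan import *
G=tool(35,50)
t=G[:,2]; g=np.array([.5447,.2574,.0727]); tcp=g+.019*t; print(tcp)
plan([((.46,-.22,.3),None),((.50,.13,.26),G),(tcp-.10*t,None)])
E
```

```text
[0.55470427 0.26440507 0.05814516]
t 0.15 pos [ 0.294  -0.5792  0.2217] z [-0.001  0.001 -1.   ] x [ 0.892  0.453 -0.   ] q [ 1.12  0.32 -0.07  1.45  0.02  1.37 -0.06] w 1.004 0.0
9 rows twist [0.0, 0.0, 0.0] dp [[0.035, -0.027, -0.009], [0.034, -0.027, -0.009], [0.035, -0.027, -0.009], [0.034, -0.027, -0.008], [0.035, -0.027, -0.009], [0.034, -0.028, -0.008], [0.035, -0.027, -0.009], [0.034, -0.028, -0.008], [0.035, -0.027, -0.009]]
8 rows twist [0.006, 0.087, -0.017] dp [[0.024, -0.037, 0.005], [0.024, -0.036, 0.007], [0.024, -0.036, 0.01], [0.024, -0.035, 0.012], [0.023, -0.035, 0.014], [0.023, -0.034, 0.017], [0.022, -0.034, 0.019], [0.02, -0.034, 0.02]]
4 rows twist [0.0, 0.0, 0.0] dp [[-0.009, -0.02, 0.033], [-0.009, -0.02, 0.033], [-0.009, -0.019, 0.034], [-0.009, -0.02, 0.033]]
```

>>> {"method": "apply_moves", "body": {"dp": [[0.035, -0.027, -0.009], [0.034, -0.027, -0.009], [0.035, -0.027, -0.009], [0.034, -0.027, -0.008], [0.035, -0.027, -0.009], [0.034, -0.028, -0.008], [0.035, -0.027, -0.009], [0.034, -0.028, -0.008], [0.035, -0.027, -0.009]], "twist": [[0, 0, 0], [0, 0, 0], [0, 0, 0], [0, 0, 0], [0, 0, 0], [0, 0, 0], [0, 0, 0], [0, 0, 0], [0, 0, 0]], "fingers": [0, 0, 0, 0, 0, 0, 0, 0, 0]}}

```text
time: 1.05
position: [0.4608, -0.2185, 0.3007]
tool_rot: [3.055, 0.731, -0.001]
ft_force: [0.2, -1.0, 0.7]
grip_width: 1.003
grip_force: 0.0
```

>>> {"method": "apply_moves", "body": {"dp": [[0.024, -0.037, 0.005], [0.024, -0.036, 0.007], [0.024, -0.036, 0.01], [0.024, -0.035, 0.012], [0.023, -0.035, 0.014], [0.023, -0.034, 0.017], [0.022, -0.034, 0.019], [0.02, -0.034, 0.02]], "twist": [[0.006, 0.087, -0.017], [0.006, 0.087, -0.017], [0.006, 0.087, -0.017], [0.006, 0.087, -0.017], [0.006, 0.087, -0.017], [0.006, 0.087, -0.017], [0.006, 0.087, -0.017], [0.006, 0.087, -0.017]], "fingers": [0, 0, 0, 0, 0, 0, 0, 0]}}

```text
time: 1.85
position: [0.5287, 0.1062, 0.2513]
tool_rot: [-2.67, -0.841, -0.885]
ft_force: [0.9, 1.4, 0.4]
grip_width: 1.002
grip_force: 0.0
```

Run:
```python
from plan import *
G=tool(35,50); t=G[:,2]; tcp=np.array([.5547,.2644,.0581])
plan([((.49,.20,.2),G),(tcp-.10*t,None)])
```

```text
t 1.85 pos [0.5287 0.1062 0.2513] z [ 0.484  0.356 -0.799] x [0.658 0.454 0.601] q [ 0.18 -0.3  -0.15  2.17 -0.59  0.82 -0.63] w 1.002 0.0
3 rows twist [-0.005, 0.018, -0.002] dp [[-0.005, -0.033, 0.019], [-0.005, -0.033, 0.018], [-0.005, -0.032, 0.018]]
2 rows twist [0.0, 0.0, 0.0] dp [-0.011, -0.008, 0.033]
```

Run:
```python
from plan import *
G=tool(35,60); t=G[:,2]; tcp=np.array([.5447,.2574,.0727])+.019*t; print(tcp)
plan([(tcp-.09*t,G)])
```

```text
[0.55248194 0.26284898 0.05624552]
t 1.85 pos [0.5287 0.1062 0.2513] z [ 0.484  0.356 -0.799] x [0.658 0.454 0.601] q [ 0.18 -0.3  -0.15  2.17 -0.59  0.82 -0.63] w 1.002 0.0
4 rows twist [-0.004, -0.03, -0.001] dp [[-0.005, -0.028, 0.033], [-0.004, -0.028, 0.034], [-0.003, -0.029, 0.033], [-0.001, -0.029, 0.034]]
```

>>> {"method": "apply_moves", "body": {"dp": [[-0.005, -0.028, 0.033], [-0.004, -0.028, 0.034], [-0.003, -0.029, 0.033], [-0.001, -0.029, 0.034], [0, 0, 0], [0, 0, 0]], "twist": [[-0.004, -0.03, -0.001], [-0.004, -0.03, -0.001], [-0.004, -0.03, -0.001], [-0.004, -0.03, -0.001], [0, 0, 0], [0, 0, 0]], "fingers": [0, 0, 0, 0, 0, 0]}}

```text
time: 2.45
position: [0.5142, 0.2365, 0.1331]
tool_rot: [-2.761, -0.871, -0.734]
ft_force: [-0.4, -0.5, 0.6]
grip_width: 1.0
grip_force: 0.0
```

Run:
```python
from plan import *
snap("wrist","w1.png",gain=1.8)
G=tool(35,60); t=G[:,2]; tcp=np.array([.5525,.2628,.0562])
p,M=plan([(tcp-.09*t,G)])
C=cam("wrist"); a=np.array([np.cos(.349)*np.cos(.611),np.cos(.349)*np.sin(.611),-np.sin(.349)]); O=np.array([.517,.238,.085])
for d in (0,.036,.12): print(d,proj(C,O+d*a).round(0))
r=np.array([-np.sin(.611),np.cos(.611),0])*.029
for q in (O+.06*a+r,O+.06*a-r): print(proj(C,q).round(0))
```

```text
t 2.5 pos [0.5152 0.2352 0.134 ] z [ 0.409  0.284 -0.867] x [0.711 0.496 0.498] q [ 0.15 -0.12 -0.53  2.21 -0.32  0.55 -1.12] w 0.998 0.0
1 rows twist [0.002, 0.002, -0.002] dp [0.001, -0.001, 0.001]
0 [313. 245.]
0.036 [313. 206.]
0.12 [313. 136.]
[280. 183.]
[346. 183.]
```

View pics/w1.png

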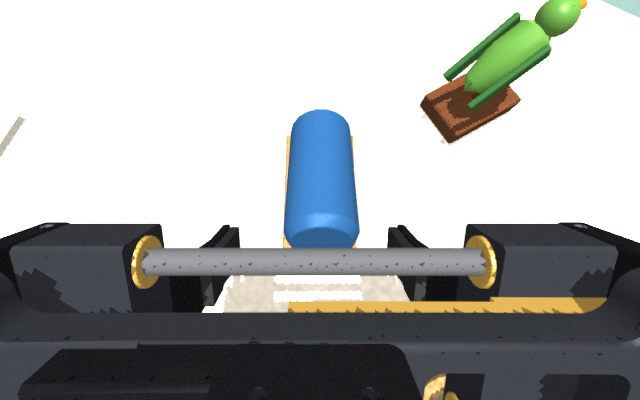

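Wrist view: beaker straight in the image (heading right) but centred at column 321, against 313 for the fingers' middle: about 6 mm to tool +y. Far rim at row 110. Check the fore-aft and go in.

Run:
```python
from plan import *
C=cam("wrist"); a=np.array([np.cos(.349)*np.cos(.611),np.cos(.349)*np.sin(.611),-np.sin(.349)]); y=np.array([.574,-.819,0]); n=np.cross(y,a); n*=np.sign(n[2])
for z in (.075,.08,.085,.09):
    O=np.array([.517,.238,z])+.0062*y
    print(z,"rimtop",proj(C,O+.12*a+.029*n).round(0),"chamf",proj(C,O+.008*a+.029*n).round(0),"w",proj(C,O+.06*a+.029*y).round(0),proj(C,O+.06*a-.029*y).round(0))
G=tool(35,60); t=G[:,2]; tcp=np.array([.5525,.2628,.0562])+.0062*y
p=plan([(tcp,G)])
```

```text
0.075 rimtop [319. 118.] chamf [321. 219.] w [352. 186.] [288. 187.]
0.08 rimtop [319. 115.] chamf [322. 217.] w [352. 185.] [287. 185.]
0.085 rimtop [319. 112.] chamf [322. 216.] w [353. 183.] [287. 183.]
0.09 rimtop [320. 109.] chamf [322. 214.] w [354. 181.] [286. 181.]
t 2.5 pos [0.5152 0.2352 0.134 ] z [ 0.409  0.284 -0.867] x [0.711 0.496 0.498] q [ 0.15 -0.12 -0.53  2.21 -0.32  0.55 -1.12] w 0.998 0.0
2 rows twist [0.001, 0.001, -0.001] dp [[0.001, 0.002, 0.045], [0.0, 0.003, 0.046]]
```

>>> {"method": "apply_moves", "body": {"dp": [[0, 0.005, 0], [0, 0, 0.018], [0, 0, 0.018], [0, 0, 0.018], [0, 0, 0.018], [0, 0, 0.018], [0, 0, 0]], "twist": [[0.001, 0.001, -0.001], [0, 0, 0], [0, 0, 0], [0, 0, 0], [0, 0, 0], [0, 0, 0], [0, 0, 0]], "fingers": [0, 0, 0, 0, 0, 0, 0]}}

```text
time: 3.2
position: [0.5551, 0.2554, 0.0546]
tool_rot: [-2.763, -0.866, -0.735]
ft_force: [-0.7, -0.7, -0.5]
grip_width: 1.002
grip_force: 0.0
```

>>> {"method": "apply_moves", "body": {"dp": [[0, 0, 0], [0, 0, 0], [0, 0, 0], [0, 0, 0], [0, 0, 0], [0, 0, 0]], "twist": [[0, 0, 0], [0, 0, 0], [0, 0, 0], [0, 0, 0], [0, 0, 0], [0, 0, 0]], "fingers": [1, 1, 1, 1, 1, 1], "newtons": 35}}

```text
time: 3.8
position: [0.5551, 0.2574, 0.0568]
tool_rot: [-2.76, -0.869, -0.74]
ft_force: [-3.5, -0.9, 6.0]
grip_width: 0.665
grip_force: 34.7
```

```bash
cat >> plan.py <<'E'
y35=np.array([.574,-.819,0]); A0=np.array([.7698,.5390,-.3420]); O0=np.array([.517,.238,.086])+.0062*y35
E
python3 - <<'E'
from plan import *
s=ctrl.get_state(); p=s["position"]; M=R.from_rotvec(s["tool_rot"]).as_matrix()
at=M.T@A0; ot=M.T@(O0-p); print("axis in tool",at.round(4),"origin in tool",ot.round(4))
at[1]=0; at/=np.linalg.norm(at); pitch=90+np.degrees(np.arctan2(-at[0],at[2])); print(pitch)
F=tool(5,pitch); print((F@at).round(3))
O1=np.array([.598,.054,.26]); P1=O1-F@ot; print(P1)
p2,_=plan([(p+[0,0,.15],None),(P1,F)])
E
```

```text
axis in tool [ 0.6432 -0.0012  0.7658] origin in tool [-0.022   0.0003 -0.0464]
49.972477721171586
[ 0.981  0.086 -0.173]
[0.64453643 0.0584057  0.23861321]
t 3.8 pos [0.5551 0.2574 0.0568] z [ 0.41   0.285 -0.866] x [0.71  0.497 0.5  ] q [ 0.1   0.13 -0.54  2.18 -0.08  0.34 -1.31] w 0.665 34.7
4 rows twist [0.0, 0.0, 0.0] dp [[0.019, 0.0, -0.032], [0.019, 0.0, -0.033], [0.018, 0.0, -0.032], [0.019, 0.0, -0.033]]
5 rows twist [-0.06, 0.034, 0.086] dp [[-0.004, 0.043, -0.01], [0.0, 0.044, -0.007], [0.004, 0.044, -0.004], [0.008, 0.043, -0.001], [0.012, 0.042, 0.001]]
```

Run:
```python
from plan import *
s=ctrl.get_state(); p=s["position"]; M=R.from_rotvec(s["tool_rot"]).as_matrix()
ot=M.T@(O0-p); F=tool(5,130)
O1=np.array([.598,.054,.26]); P1=O1-F@ot; print(P1)
p2,_=plan([(p+[0,0,.15],None),(P1,F)],wmax=.125)
```

```text
[0.58505145 0.05320144 0.21025925]
t 3.8 pos [0.5551 0.2574 0.0568] z [ 0.41   0.285 -0.866] x [0.71  0.497 0.5  ] q [ 0.1   0.13 -0.54  2.18 -0.08  0.34 -1.31] w 0.665 34.7
4 rows twist [0.0, 0.0, 0.0] dp [[0.019, 0.0, -0.032], [0.019, 0.0, -0.033], [0.018, 0.0, -0.032], [0.019, 0.0, -0.033]]
11 rows twist [0.005, -0.108, 0.05] dp [[-0.007, 0.017, -0.004], [-0.007, 0.017, -0.004], [-0.006, 0.017, -0.003], [-0.006, 0.018, -0.003], [-0.005, 0.018, -0.002], [-0.004, 0.018, -0.002], [-0.004, 0.018, -0.001], [-0.003, 0.019, -0.001], [-0.002, 0.019, -0.001], [-0.001, 0.019, -0.001], [-0.0, 0.018, -0.001]]
```

>>> {"method": "apply_moves", "body": {"dp": [[0.006, 0, -0.011], [0.013, 0, -0.022], [0.019, 0, -0.032], [0.018, 0, -0.032], [0.019, 0, -0.033], [0, 0, 0]], "twist": [[0, 0, 0], [0, 0, 0], [0, 0, 0], [0, 0, 0], [0, 0, 0], [0, 0, 0]], "fingers": [1, 1, 1, 1, 1, 1]}}

```text
time: 4.4
position: [0.5582, 0.259, 0.2142]
tool_rot: [-2.757, -0.87, -0.755]
ft_force: [1.6, -0.6, -0.9]
grip_width: 0.664
grip_force: 34.9
```

>>> {"method": "apply_moves", "body": {"dp": [[-0.007, 0.017, -0.004], [-0.007, 0.017, -0.004], [-0.006, 0.017, -0.003], [-0.006, 0.018, -0.003], [-0.005, 0.018, -0.002], [-0.004, 0.018, -0.002], [-0.004, 0.018, -0.001], [-0.003, 0.019, -0.001], [-0.002, 0.019, -0.001], [-0.001, 0.019, -0.001]], "twist": [[0.005, -0.108, 0.05], [0.005, -0.108, 0.05], [0.005, -0.108, 0.05], [0.005, -0.108, 0.05], [0.005, -0.108, 0.05], [0.005, -0.108, 0.05], [0.005, -0.108, 0.05], [0.005, -0.108, 0.05], [0.005, -0.108, 0.05], [0.005, -0.108, 0.05]], "fingers": [1, 1, 1, 1, 1, 1, 1, 1, 1, 1]}}

```text
time: 5.4
position: [0.5822, 0.0708, 0.2088]
tool_rot: [2.99, 0.213, -0.914]
ft_force: [1.3, -0.2, -1.5]
grip_width: 0.662
grip_force: 34.8
```

Run:
```python
from plan import *
plan([((.5851,.0532,.2103),tool(5,130))],wmax=.125)
```

```text
t 5.4 pos [0.5822 0.0708 0.2088] z [-0.556 -0.047 -0.83 ] x [ 0.821  0.127 -0.557] q [ 0.08  0.7  -0.39  1.09  0.14  1.97 -1.72] w 0.662 34.8
1 rows twist [0.001, -0.106, 0.055] dp [-0.001, 0.018, -0.002]
```

>>> {"method": "apply_moves", "body": {"dp": [[-0.001, 0.018, -0.002], [0, 0, 0], [0, 0, 0]], "twist": [[0.001, -0.106, 0.055], [0, 0, 0], [0, 0, 0]], "fingers": [1, 1, 1]}}

```text
time: 5.7
position: [0.5801, 0.0617, 0.2018]
tool_rot: [2.957, 0.176, -0.994]
ft_force: [0.6, 0.5, -0.2]
grip_width: 0.663
grip_force: 34.8
```

Run:
```python
from plan import *
im=[cv2.cvtColor(get_image(n),cv2.COLOR_RGB2BGR) for n in("top","scene")]
for n,i in zip(("t2","s2"),im): cv2.imwrite(f"pics/{n}.png",i)
p,M=plan([((.5851,.0532,.2103),tool(5,130))],wmax=.125)
v=[cv2.resize(cv2.convertScaleAbs(i[b[1]:b[3],b[0]:b[2]],alpha=2.2),(400,400),interpolation=cv2.INTER_CUBIC) for i,b in zip(im,((240,150,340,250),(290,110,410,230)))]
cv2.imwrite("pics/ts2.png",np.hstack(v))
```

```text
t 5.8 pos [0.5799 0.0637 0.2039] z [-0.599 -0.05  -0.799] x [ 0.793  0.106 -0.601] q [-0.04  0.71 -0.18  1.07  0.04  2.01 -1.65] w 0.664 34.8
1 rows twist [-0.001, -0.053, 0.037] dp [-0.001, 0.011, -0.008]
```

View pics/ts2.png

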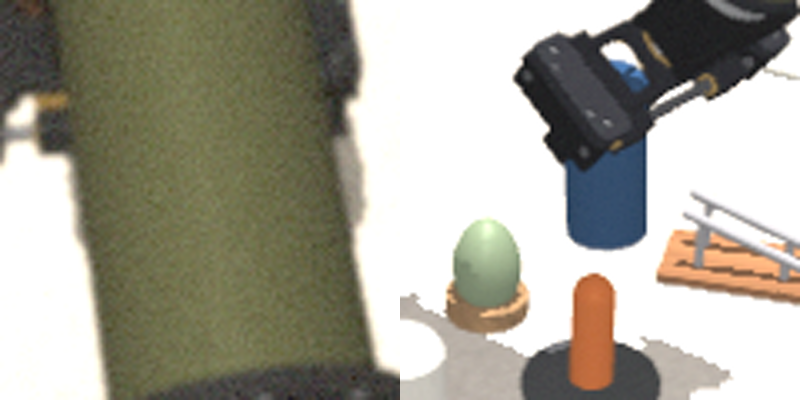

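```bash
cat >> plan.py <<'E'
AT=np.array([.643,-.001,.766]); OT=np.array([-.022,.0003,-.0464])
E
python3 - <<'E'
from plan import *
s=ctrl.get_state(); p=s["position"]; M=R.from_rotvec(s["tool_rot"]).as_matrix(); C=cam("scene")
O=p+M@OT; a=M@AT; print("O",O.round(4),"axis",a.round(3),"mouth",(O+.12*a).round(4))
m=O+.12*a; u=np.cross(a,[1,.3,0]); u/=np.linalg.norm(u); w=np.cross(a,u); th=np.linspace(0,6.28,60)
q=np.array([proj(C,m+.029*(np.cos(t)*u+np.sin(t)*w)) for t in th]); print("rim ext",q.min(0).round(1),q.max(0).round(1),"obs x 340..363.5 bottom 184.7")
print("pegtop pred",proj(C,[.598,.054,.1]).round(1),"peg mid",proj(C,[.598,.054,.06]).round(1),"obs 348.2,192.2")
F=tool(5,130)
for z in (.25,): print(plan([(np.array([.598,.054,z])-F@OT,F)]))
E
```

```text
O [0.5903 0.0634 0.2541] axis [ 0.051  0.031 -0.998] mouth [0.5964 0.067  0.1343]
rim ext [339.3 171.2] [364.3 183.8] obs x 340..363.5 bottom 184.7
pegtop pred [347.6 192. ] peg mid [347.1 205.9] obs 348.2,192.2
t 5.8 pos [0.5799 0.0637 0.2039] z [-0.599 -0.05  -0.799] x [ 0.793  0.106 -0.601] q [-0.04  0.71 -0.18  1.07  0.04  2.01 -1.65] w 0.664 34.8
1 rows twist [-0.001, -0.053, 0.037] dp [0.005, 0.011, 0.0]
(array([0.58516605, 0.05325918, 0.20058841]), array([[ 7.63410855e-01,  8.67677774e-02, -6.40058763e-01],
       [ 6.63615595e-02, -9.96228545e-01, -5.59001826e-02],
       [-6.42495144e-01,  1.99508484e-04, -7.66289730e-01]]))
```

The scene crop shows the beaker upright above the peg, and the predicted rim (339–364) matches the image (340–363), so the grasp model holds. I'll centre it, finish the turn, and go down in steps.

>>> {"method": "apply_moves", "body": {"dp": [[0.005, 0.011, 0], [0, 0, 0], [0, 0, 0]], "twist": [[-0.001, -0.053, 0.037], [0, 0, 0], [0, 0, 0]], "fingers": [1, 1, 1]}}

```text
time: 6.1
position: [0.5833, 0.0524, 0.1983]
tool_rot: [2.925, 0.127, -1.055]
ft_force: [-0.0, 0.6, -2.2]
grip_width: 0.667
grip_force: 34.8
```

```bash
cat > chk.py <<'E'
from plan import *
import sys
s=ctrl.get_state(); p=s["position"]; M=R.from_rotvec(s["tool_rot"]).as_matrix(); O=p+M@OT; a=M@AT
print("O",O.round(4),"axis",a.round(3),"mouth",(O+.12*a).round(4),"F",s["ft_force"].round(1))
if len(sys.argv)>1:
    F=tool(5,130); plan([(np.array([.598,.054,float(sys.argv[1])])-F@OT,F)],vmax=float(sys.argv[2]),s=s)
E
python3 chk.py .19 .02
```

```text
O [0.5959 0.0532 0.2481] axis [ 0.006  0.002 -1.   ] mouth [0.5966 0.0534 0.1281] F [-0.   0.6 -2.2]
t 6.1 pos [0.5833 0.0524 0.1983] z [-0.636 -0.055 -0.77 ] x [ 0.767  0.067 -0.638] q [-0.14  0.75  0.04  1.04 -0.04  2.05 -1.59] w 0.667 34.8
3 rows twist [-0.0, -0.002, -0.0] dp [[0.013, -0.0, 0.014], [0.013, -0.0, 0.015], [0.013, -0.001, 0.014]]
```

>>> {"method": "apply_moves", "body": {"dp": [[0.0065, 0, 0.007], [0.013, 0, 0.0145], [0.013, 0, 0.0145], [0.0065, 0, 0.007], [0, 0, 0]], "twist": [[0, 0, 0], [0, 0, 0], [0, 0, 0], [0, 0, 0], [0, 0, 0]], "fingers": [1, 1, 1, 1, 1]}}

```text
time: 6.6
position: [0.5849, 0.0516, 0.1376]
tool_rot: [2.922, 0.125, -1.063]
ft_force: [-0.1, 0.0, -1.7]
grip_width: 0.662
grip_force: 34.8
```

```bash
python3 chk.py .14 .02
```

```text
O [0.5978 0.0524 0.1873] axis [ 0.001  0.001 -1.   ] mouth [0.5979 0.0525 0.0673] F [-0.1  0.  -1.7]
t 6.6 pos [0.5849 0.0516 0.1376] z [-0.64  -0.055 -0.766] x [ 0.764  0.065 -0.642] q [-0.14  0.8   0.05  1.08 -0.05  1.96 -1.59] w 0.662 34.8
3 rows twist [-0.0, -0.0, -0.0] dp [[0.01, -0.001, 0.012], [0.01, -0.0, 0.012], [0.011, -0.001, 0.012]]
```

>>> {"method": "apply_moves", "body": {"dp": [[0.01, -0.001, 0.012], [0.01, 0, 0.012], [0.007, -0.001, 0.008], [0.003, 0, 0.004], [0, 0, 0]], "twist": [[0, 0, 0], [0, 0, 0], [0, 0, 0], [0, 0, 0], [0, 0, 0]], "fingers": [1, 1, 1, 1, 1]}}

```text
time: 7.1
position: [0.5852, 0.0532, 0.0917]
tool_rot: [2.922, 0.124, -1.06]
ft_force: [-0.1, -0.0, -1.8]
grip_width: 0.663
grip_force: 34.8
```

>>> {"method": "apply_moves", "body": {"dp": [[0.0013, 0, 0.0015], [0.0013, 0, 0.0015], [0.0013, 0, 0.0015], [0, 0, 0]], "twist": [[0, 0, 0], [0, 0, 0], [0, 0, 0], [0, 0, 0]], "fingers": [1, 1, 1, 1]}}

```text
time: 7.5
position: [0.5859, 0.0531, 0.0868]
tool_rot: [2.924, 0.124, -1.057]
ft_force: [-0.6, -0.2, -1.7]
grip_width: 0.663
grip_force: 34.8
```

```bash
python3 chk.py .132 .02
```

```text
O [0.5987 0.054  0.1365] axis [ 0.004 -0.    -1.   ] mouth [0.5992 0.054  0.0165] F [-0.6 -0.2 -1.7]
t 7.5 pos [0.5859 0.0531 0.0868] z [-0.637 -0.056 -0.769] x [ 0.766  0.064 -0.64 ] q [-0.15  0.84  0.04  1.12 -0.05  1.88 -1.59] w 0.663 34.8
1 rows twist [-0.0, -0.004, -0.003] dp [0.002, -0.0, 0.004]
```

>>> {"method": "apply_moves", "body": {"dp": [[0.0013, 0, 0.0015], [0.0013, 0, 0.0015], [0, 0, 0]], "twist": [[0, -0.002, 0], [0, 0, 0], [0, 0, 0]], "fingers": [1, 1, 1]}}

```text
time: 7.8
position: [0.586, 0.0531, 0.0828]
tool_rot: [2.922, 0.123, -1.06]
ft_force: [0.1, -0.1, -0.9]
grip_width: 0.662
grip_force: 34.8
```

>>> {"method": "apply_moves", "body": {"dp": [[0.0013, 0, 0.0015], [0, 0, 0]], "twist": [[0, 0, 0], [0, 0, 0]], "fingers": [1, 1]}}

```text
time: 8.0
position: [0.586, 0.053, 0.0827]
tool_rot: [2.922, 0.124, -1.061]
ft_force: [-1.0, -1.0, 5.0]
grip_width: 0.665
grip_force: 34.8
```

```bash
python3 chk.py .132 .02
```

```text
O [0.5989 0.0539 0.1324] axis [ 0.002 -0.    -1.   ] mouth [0.5991 0.0538 0.0123] F [-1. -1.  5.]
t 8.0 pos [0.586  0.053  0.0827] z [-0.639 -0.056 -0.767] x [ 0.764  0.064 -0.642] q [-0.15  0.84  0.04  1.12 -0.05  1.88 -1.59] w 0.665 34.8
1 rows twist [-0.0, -0.001, -0.003] dp [-0.0, -0.0, 0.001]
```

>>> {"method": "apply_moves", "body": {"dp": [[0.0006, 0, 0.0008], [0, 0, 0], [0, 0, 0], [0, 0, 0], [0, 0, 0], [0, 0, 0]], "twist": [[0, 0, 0], [0, 0, 0], [0, 0, 0], [0, 0, 0], [0, 0, 0], [0, 0, 0]], "fingers": [1, 1, 0.1, 0, 0, 0]}}

```text
time: 8.6
position: [0.5859, 0.0532, 0.0796]
tool_rot: [2.922, 0.124, -1.061]
ft_force: [0.5, 0.3, 0.4]
grip_width: 0.936
grip_force: 0.0
```

>>> {"method": "apply_moves", "body": {"dp": [[0, 0, -0.02], [0, 0, -0.03], [0, 0, -0.04], [0, 0, -0.04], [0, 0, 0]], "twist": [[0, 0, 0], [0, 0, 0], [0, 0, 0], [0, 0, 0], [0, 0, 0]], "fingers": [0, 0, 0, 0, 0]}}

```text
time: 9.1
position: [0.6487, 0.0589, 0.1668]
tool_rot: [2.952, 0.124, -0.978]
ft_force: [1.5, -0.4, 0.2]
grip_width: 1.002
grip_force: 0.0
```

Run:
```python
from plan import *
# look from scene; measure beaker mask edges for tilt
im=cv2.cvtColor(get_image("scene"),cv2.COLOR_RGB2BGR); cv2.imwrite("pics/s3.png",im)
C=cam("scene")
b=im[130:245,300:395]; cv2.imwrite("pics/s3c.png",cv2.resize(cv2.convertScaleAbs(b,alpha=2.2),None,fx=5,fy=5,interpolation=cv2.INTER_CUBIC))
for z,r in ((.132,.024),(.124,.029),(.012,.029)):
    q=np.array([proj(C,[.598+r*np.cos(t),.054+r*np.sin(t),z]) for t in np.linspace(0,6.28,60)]); print(z,((q.min(0)-[300,130])*5).round(0),((q.max(0)-[300,130])*5).round(0))
# egg: grasp tool back-tilted, pads tangential
E1=tool(7.4,115); c=np.array([.4693,.0608,.047]); tcp=c+.019*E1[:,2]; print(tcp, E1[:,2])
plan([((.58,.10,.28),E1),(tcp-.10*E1[:,2],E1)])
```

```text
0.132 [188. 225.] [292. 280.]
0.124 [177. 234.] [302. 301.]
0.012 [174. 425.] [291. 496.]
[0.46133713 0.0597658  0.02978015] [-0.41909834 -0.05443137 -0.90630779]
t 9.15 pos [0.6475 0.0588 0.165 ] z [-0.598 -0.053 -0.8  ] x [ 0.797  0.066 -0.6  ] q [-0.21  0.9   0.2   0.85 -0.14  2.05 -1.54] w 0.997 0.0
3 rows twist [-0.007, 0.069, -0.013] dp [[-0.04, -0.015, -0.018], [-0.039, -0.016, -0.021], [-0.036, -0.017, -0.023]]
4 rows twist [0.0, 0.0, -0.0] dp [[-0.001, 0.006, 0.045], [-0.002, 0.006, 0.045], [-0.001, 0.006, 0.044], [-0.002, 0.007, 0.045]]
```

View pics/s3c.png

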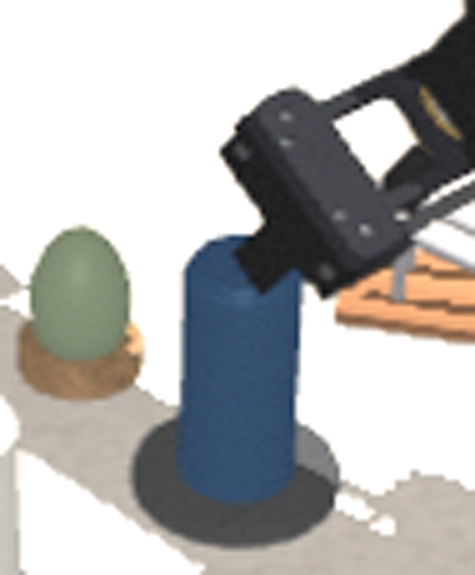

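Blue beaker is home: rim on the disc at crop row 500, sides upright and parallel (183–300 at top, 177–295 at bottom) as predicted. Now to the egg, with the tool nearly upright (100°) so that the camera clears the beaker.

Run:
```python
from plan import *
E1=tool(7.4,100); c=np.array([.4693,.0608,.047]); tcp=c+.019*E1[:,2]; print(tcp)
plan([((.60,.06,.26),E1),((.50,.065,.25),E1),(tcp-.08*E1[:,2],E1)])
```

```text
[0.46602816 0.06037506 0.02828865]
t 9.15 pos [0.6475 0.0588 0.165 ] z [-0.598 -0.053 -0.8  ] x [ 0.797  0.066 -0.6  ] q [-0.21  0.9   0.2   0.85 -0.14  2.05 -1.54] w 0.997 0.0
4 rows twist [-0.004, 0.117, -0.011] dp [[-0.024, -0.001, -0.012], [-0.022, -0.002, -0.015], [-0.02, -0.001, -0.017], [-0.018, -0.002, -0.019]]
3 rows twist [0.0, 0.0, 0.001] dp [-0.032, -0.006, 0.009]
4 rows twist [0.0, 0.0, -0.0] dp [[0.001, 0.0, 0.036], [0.001, 0.0, 0.036], [0.002, 0.0, 0.036], [0.001, 0.0, 0.036]]
```

>>> {"method": "apply_moves", "body": {"dp": [[-0.024, -0.001, -0.012], [-0.022, -0.002, -0.015], [-0.02, -0.001, -0.017], [-0.018, -0.002, -0.019], [-0.032, -0.006, 0.009], [-0.032, -0.006, 0.009], [-0.032, -0.006, 0.009], [0, 0, 0]], "twist": [[-0.004, 0.117, -0.011], [-0.004, 0.117, -0.011], [-0.004, 0.117, -0.011], [-0.004, 0.117, -0.011], [0, 0, 0], [0, 0, 0], [0, 0, 0], [0, 0, 0]], "fingers": [0, 0, 0, 0, 0, 0, 0, 0]}}

```text
time: 9.95
position: [0.4938, 0.0653, 0.2475]
tool_rot: [3.111, 0.208, -0.289]
ft_force: [0.6, 0.0, 0.7]
grip_width: 1.0
grip_force: 0.0
```

Run:
```python
from plan import *
s=snap("wrist","w2.png",gain=1.8)
C=cam("wrist",s)
for z in (.018,.047,.085): print(z,proj(C,[.4693,.0608,z]).round(0))
E1=tool(7.4,100); tcp=np.array([.466,.0604,.0283]); 
plan([(tcp-.08*E1[:,2],E1),(tcp,E1)],s=s)
```

```text
0.018 [315. 161.]
0.047 [315. 168.]
0.085 [315. 179.]
t 9.95 pos [0.4938 0.0653 0.2475] z [-0.183 -0.022 -0.983] x [ 0.974  0.131 -0.184] q [-0.34  0.13  0.18  1.64 -0.03  1.55 -1.59] w 1.0 0.0
3 rows twist [-0.001, 0.003, 0.002] dp [[0.004, 0.001, 0.047], [0.004, 0.0, 0.047], [0.003, 0.0, 0.047]]
2 rows twist [0.001, 0.001, -0.001] dp [0.0, 0.0, 0.04]
```

View pics/w2.png

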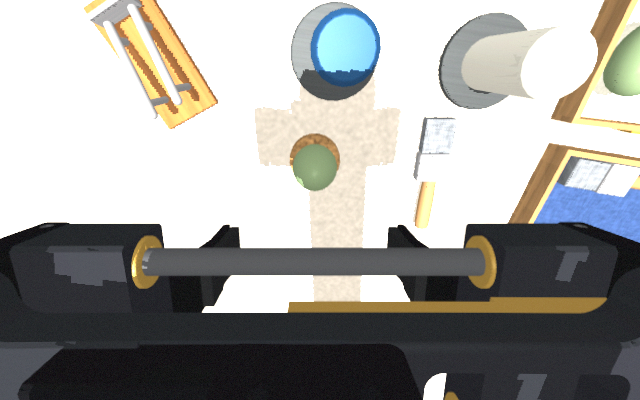

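The wrist view shows the egg centred at (315,167), just where predicted, so I'll grasp it.

>>> {"method": "apply_moves", "body": {"dp": [[0.004, 0.001, 0.047], [0.004, 0, 0.047], [0.003, 0, 0.047], [0, 0, 0.02], [0, 0, 0.02], [0, 0, 0.02], [0, 0, 0.02], [0, 0, 0], [0, 0, 0]], "twist": [[0, 0.003, 0.002], [0, 0.003, 0.002], [0, 0.003, 0.002], [0, 0, 0], [0, 0, 0], [0, 0, 0], [0, 0, 0], [0, 0, 0], [0, 0, 0]], "fingers": [0, 0, 0, 0, 0, 0, 0, 0, 0]}}

```text
time: 10.9
position: [0.4722, 0.0605, 0.0291]
tool_rot: [3.114, 0.195, -0.267]
ft_force: [-0.7, -0.5, 1.2]
grip_width: 1.0
grip_force: 0.0
```

>>> {"method": "apply_moves", "body": {"dp": [[0, 0, 0], [0, 0, 0], [0, 0, 0], [0, 0, 0], [0, 0, 0], [0, 0, 0], [0, 0, 0]], "twist": [[0, 0, 0], [0, 0, 0], [0, 0, 0], [0, 0, 0], [0, 0, 0], [0, 0, 0], [0, 0, 0]], "fingers": [1, 1, 1, 1, 1, 1, 1], "newtons": 20}}

```text
time: 11.6
position: [0.4721, 0.0614, 0.0298]
tool_rot: [3.116, 0.196, -0.265]
ft_force: [0.2, 2.4, 2.6]
grip_width: 0.631
grip_force: 20.0
```

Run:
```python
from plan import *
s=ctrl.get_state(); p=s["position"]; print(s["ft_force"].round(1))
c=np.array([.6356,-.341-.035,0]); hd=np.degrees(np.arctan2(c[1],c[0])); print("head",hd)
E2=tool(hd,45); ctr=c+[0,0,.05]; tcp=ctr+.019*E2[:,2]
plan([(p+[0,0,.20],None),((.50,-.10,.27),tool(-10,90)),(tcp+[0,0,.10],E2),(tcp,E2)],s=s)
```

```text
[0.2 2.4 2.6]
head -30.607159443271996
t 11.6 pos [0.4721 0.0614 0.0298] z [-0.168 -0.019 -0.986] x [ 0.978  0.124 -0.169] q [-0.33  0.27  0.17  1.94 -0.06  1.1  -1.57] w 0.631 20.0
5 rows twist [0.0, 0.0, 0.0] dp [[-0.007, -0.0, -0.039], [-0.007, -0.0, -0.04], [-0.007, -0.0, -0.039], [-0.006, -0.0, -0.04], [-0.007, -0.0, -0.039]]
4 rows twist [0.006, 0.042, 0.075] dp [[0.0, 0.041, -0.01], [0.004, 0.04, -0.011], [0.007, 0.04, -0.01], [0.011, 0.04, -0.011]]
8 rows twist [-0.018, 0.097, 0.043] dp [[0.024, 0.032, 0.017], [0.024, 0.03, 0.02], [0.023, 0.029, 0.022], [0.022, 0.027, 0.025], [0.021, 0.026, 0.028], [0.019, 0.025, 0.03], [0.017, 0.023, 0.032], [0.014, 0.022, 0.034]]
3 rows twist [0.001, 0.0, -0.001] dp [[-0.023, 0.0, 0.023], [-0.024, 0.0, 0.024], [-0.023, 0.0, 0.023]]
```

>>> {"method": "apply_moves", "body": {"dp": [[-0.003, 0, -0.02], [-0.007, 0, -0.04], [-0.007, 0, -0.04], [-0.007, 0, -0.04], [-0.007, 0, -0.04], [-0.003, 0, -0.02]], "twist": [[0, 0, 0], [0, 0, 0], [0, 0, 0], [0, 0, 0], [0, 0, 0], [0, 0, 0]], "fingers": [1, 1, 1, 1, 1, 1], "newtons": 25}}

```text
time: 12.2
position: [0.4735, 0.06, 0.2357]
tool_rot: [3.115, 0.194, -0.258]
ft_force: [-0.6, 0.9, -1.1]
grip_width: 0.629
grip_force: 25.0
```

>>> {"method": "apply_moves", "body": {"dp": [[0, 0.041, -0.01], [0.004, 0.04, -0.011], [0.007, 0.04, -0.01], [0.011, 0.04, -0.011], [0, 0, 0]], "twist": [[0.006, 0.042, 0.075], [0.006, 0.042, 0.075], [0.006, 0.042, 0.075], [0.006, 0.042, 0.075], [0, 0, 0]], "fingers": [1, 1, 1, 1, 1]}}

```text
time: 12.7
position: [0.5, -0.1091, 0.2748]
tool_rot: [3.123, -0.295, 0.005]
ft_force: [-0.2, 0.0, -0.8]
grip_width: 0.629
grip_force: 25.0
```

>>> {"method": "apply_moves", "body": {"dp": [[0.024, 0.032, 0.017], [0.024, 0.03, 0.02], [0.023, 0.029, 0.022], [0.022, 0.027, 0.025], [0.021, 0.026, 0.028], [0.019, 0.025, 0.03], [0.017, 0.023, 0.032], [0.014, 0.022, 0.034], [0, 0, 0]], "twist": [[-0.018, 0.097, 0.043], [-0.018, 0.097, 0.043], [-0.018, 0.097, 0.043], [-0.018, 0.097, 0.043], [-0.018, 0.097, 0.043], [-0.018, 0.097, 0.043], [-0.018, 0.097, 0.043], [-0.018, 0.097, 0.043], [0, 0, 0]], "fingers": [1, 1, 1, 1, 1, 1, 1, 1, 1]}}

```text
time: 13.6
position: [0.6422, -0.386, 0.1309]
tool_rot: [2.63, -0.733, 1.071]
ft_force: [-1.3, 0.4, -2.5]
grip_width: 0.63
grip_force: 25.0
```

Run:
```python
from plan import *
E2=tool(-30.6,40); tcp=np.array([.6356,-.376,.075])+.019*E2[:,2]
plan([(tcp,E2)],vmax=.03)
```

```text
t 13.6 pos [ 0.6422 -0.386   0.1309] z [ 0.596 -0.366 -0.715] x [ 0.613 -0.368  0.7  ] q [ 0.1   0.19  0.41  2.06 -0.17  0.13 -1.48] w 0.63 25.0
3 rows twist [0.004, 0.033, -0.001] dp [[-0.015, -0.002, 0.017], [-0.016, -0.002, 0.017], [-0.016, -0.002, 0.016]]
```

Run:
```python
from plan import *
E2=tool(-30.6,54); 
g=lambda z:np.array([.638,-.374,z])+.019*E2[:,2]
plan([(g(.06),E2),(g(.046),E2)],vmax=.02)
```

```text
t 13.6 pos [ 0.6422 -0.386   0.1309] z [ 0.596 -0.366 -0.715] x [ 0.613 -0.368  0.7  ] q [ 0.1   0.19  0.41  2.06 -0.17  0.13 -1.48] w 0.63 25.0
5 rows twist [0.002, -0.029, -0.001] dp [[-0.012, -0.002, 0.013], [-0.011, -0.002, 0.013], [-0.011, -0.002, 0.013], [-0.011, -0.001, 0.013], [-0.011, -0.002, 0.014]]
1 rows twist [0.002, -0.001, -0.001] dp [-0.008, 0.0, 0.011]
```

>>> {"method": "apply_moves", "body": {"dp": [[-0.012, -0.002, 0.013], [-0.011, -0.002, 0.013], [-0.011, -0.002, 0.013], [-0.011, -0.001, 0.013], [-0.011, -0.002, 0.014], [0, 0, 0], [0, 0, 0]], "twist": [[0.002, -0.029, -0.001], [0.002, -0.029, -0.001], [0.002, -0.029, -0.001], [0.002, -0.029, -0.001], [0.002, -0.029, -0.001], [0, 0, 0], [0, 0, 0]], "fingers": [1, 1, 1, 1, 1, 1, 1]}}

```text
time: 14.3
position: [0.654, -0.3759, 0.0526]
tool_rot: [2.739, -0.741, 0.907]
ft_force: [0.4, 0.1, -1.1]
grip_width: 0.63
grip_force: 25.0
```

Run:
```python
from plan import *
im=cv2.cvtColor(get_image("scene"),cv2.COLOR_RGB2BGR)
b=im[200:365,90:290]; cv2.imwrite("pics/s4.png",cv2.resize(cv2.convertScaleAbs(b,alpha=2),None,fx=3.5,fy=3.5,interpolation=cv2.INTER_CUBIC))
s=ctrl.get_state(); print(s["ft_force"].round(1))
E2=tool(-30.6,54); 
plan([(np.array([.638,-.374,.046])+.019*E2[:,2],E2)],s=s)
```

```text
[ 0.5 -0.  -1.3]
t 14.35 pos [ 0.6543 -0.3762  0.0534] z [ 0.517 -0.3   -0.802] x [ 0.692 -0.405  0.598] q [ 0.22  0.34  0.28  1.98 -0.26  0.2  -1.4 ] w 0.63 25.0
1 rows twist [-0.005, -0.012, 0.004] dp [-0.017, 0.006, 0.016]
```

View pics/s4.png

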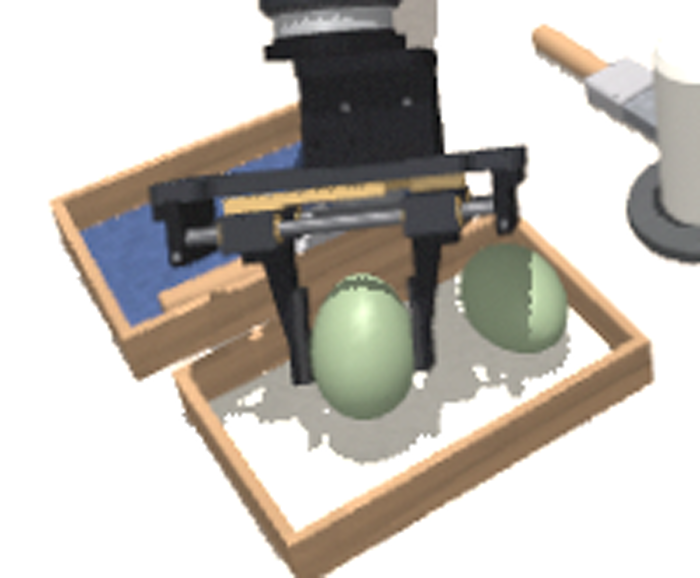

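The egg hangs tilted over the empty part of the tray (crop 365,345), clear of the other egg and the walls. Now down to contact.

>>> {"method": "apply_moves", "body": {"dp": [[-0.006, 0.002, 0.006], [-0.006, 0.002, 0.006], [-0.003, 0, 0.004], [0, 0, 0]], "twist": [[0, 0, 0], [0, 0, 0], [0, 0, 0], [0, 0, 0]], "fingers": [1, 1, 1, 1]}}

```text
time: 14.75
position: [0.6506, -0.3799, 0.032]
tool_rot: [2.735, -0.743, 0.912]
ft_force: [1.4, -0.6, 2.6]
grip_width: 0.632
grip_force: 25.0
```

>>> {"method": "apply_moves", "body": {"dp": [[-0.0012, 0, 0.0016], [-0.0012, 0, 0.0016], [0, 0, 0]], "twist": [[0, 0, 0], [0, 0, 0], [0, 0, 0]], "fingers": [1, 1, 1]}}

```text
time: 15.05
position: [0.6529, -0.3814, 0.032]
tool_rot: [2.731, -0.742, 0.921]
ft_force: [-5.2, 2.5, 15.5]
grip_width: 0.626
grip_force: 25.0
```

>>> {"method": "apply_moves", "body": {"dp": [[0, 0, 0], [0, 0, 0], [-0.001, 0, 0.0015], [-0.001, 0, 0.0015], [0, 0, 0]], "twist": [[0, 0, 0], [0, 0, 0], [0, 0, 0], [0, 0, 0], [0, 0, 0]], "fingers": [1, 1, 1, 1, 1], "newtons": 4}}

```text
time: 15.55
position: [0.6522, -0.381, 0.0274]
tool_rot: [2.733, -0.745, 0.918]
ft_force: [-5.1, 1.5, 14.0]
grip_width: 0.636
grip_force: 4.0
```

Run:
```python
from plan import *
im=cv2.cvtColor(get_image("scene"),cv2.COLOR_RGB2BGR)
b=im[260:340,140:240]; cv2.imwrite("pics/s5.png",cv2.resize(cv2.convertScaleAbs(b,alpha=2),None,fx=5,fy=5,interpolation=cv2.INTER_CUBIC))
s=ctrl.get_state(); print(s["ft_force"].round(1),s["position"].round(4),s["grip_width"],s["joint_positions"].round(2))
```

```text
[-5.   0.1 13.7] [ 0.6522 -0.381   0.0275] 0.6372111964760864 [ 0.29  0.38  0.21  1.99 -0.3   0.14 -1.36]
```

View pics/s5.png

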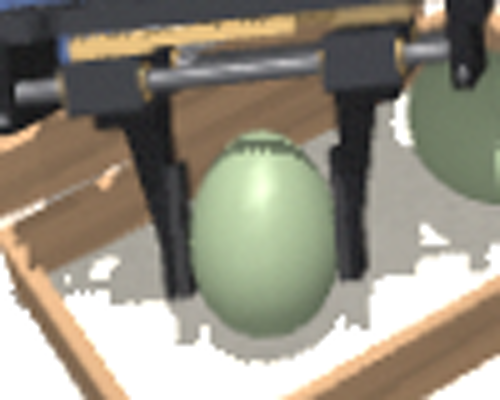

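Pressing down lets the egg turn in the light grip; a little more, then let go gently.

>>> {"method": "apply_moves", "body": {"dp": [[-0.0006, 0, 0.0008], [-0.0006, 0, 0.0008], [-0.0006, 0, 0.0008], [-0.0006, 0, 0.0008], [-0.0006, 0, 0.0008], [0, 0, 0]], "twist": [[0, 0, 0], [0, 0, 0], [0, 0, 0], [0, 0, 0], [0, 0, 0], [0, 0, 0]], "fingers": [1, 1, 1, 1, 1, 1], "newtons": 3}}

```text
time: 16.2
position: [0.6548, -0.3825, 0.0274]
tool_rot: [2.728, -0.747, 0.929]
ft_force: [-13.3, 5.0, 31.2]
grip_width: 0.637
grip_force: 3.0
```

>>> {"method": "apply_moves", "body": {"dp": [[0, 0, 0], [0, 0, 0], [0, 0, 0], [0, 0, 0], [0, 0, 0], [0, 0, 0], [0, 0, 0], [0, 0, 0]], "twist": [[0, 0, 0], [0, 0, 0], [0, 0, 0], [0, 0, 0], [0, 0, 0], [0, 0, 0], [0, 0, 0], [0, 0, 0]], "fingers": [0.34, 0.32, 0.3, 0.28, 0.26, 0.24, 0.2, 0.15]}}

```text
time: 17.0
position: [0.6549, -0.3824, 0.0273]
tool_rot: [2.728, -0.747, 0.929]
ft_force: [-11.8, 3.7, 30.2]
grip_width: 0.814
grip_force: 0.2
```

Run:
```python
from plan import *
cv2.imwrite("pics/s6raw.png",cv2.cvtColor(get_image("scene"),cv2.COLOR_RGB2BGR))
s=snap("scene","s6.png",(140,260,240,340),5,2); print(s["ft_force"].round(1))
plan([(s["position"]-.1*R.from_rotvec(s["tool_rot"]).as_matrix()[:,2],None)],s=s)
```

```text
[-12.3   2.7  29.9]
t 17.05 pos [ 0.6549 -0.3823  0.0273] z [ 0.527 -0.306 -0.793] x [ 0.682 -0.405  0.609] q [ 0.3   0.38  0.2   1.99 -0.3   0.13 -1.35] w 0.827 0.0
3 rows twist [0.0, 0.0, 0.0] dp [[0.0, -0.0, -0.033], [0.0, 0.0, -0.034], [-0.0, 0.0, -0.033]]
```

View pics/s6.png

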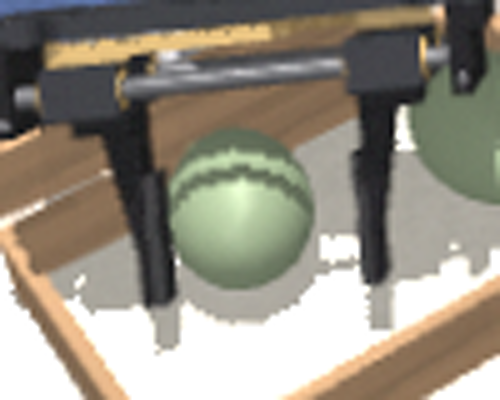

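The egg now lies in the tray (crop 240,210), fingers clear at both sides. The hand rests on the tray wall with 30 N, so I'll lift straight up at once.

>>> {"method": "apply_moves", "body": {"dp": [[0.005, 0, -0.006], [0.006, 0, -0.008], [0.009, 0.001, -0.012], [0.018, 0, -0.024], [0.024, 0, -0.032], [0.024, 0, -0.032], [0.018, 0, -0.024], [0, 0, 0]], "twist": [[0, 0, 0], [0, 0, 0], [0, 0, 0], [0, 0, 0], [0, 0, 0], [0, 0, 0], [0, 0, 0], [0, 0, 0]], "fingers": [0.12, 0.12, 0.12, 0.12, 0.12, 0, 0, 0]}}

```text
time: 17.9
position: [0.6527, -0.3819, 0.1976]
tool_rot: [2.733, -0.741, 0.921]
ft_force: [0.3, 0.5, 1.0]
grip_width: 0.988
grip_force: 0.0
```

Run:
```python
from plan import *
s=ctrl.get_state(); print(s["ft_force"].round(1))
B=tool(6.6,90); g=np.array([.4348,-.1039])
plan([((.50,-.22,.25),tool(-14,90)),((*g,.14),B),((*g,.006),B)],s=s)
# egg settled? diff two top pics
a=get_image("top"); cv2.imwrite("pics/t7.png",cv2.cvtColor(a,cv2.COLOR_RGB2BGR))
```

```text
[0.3 0.5 1. ]
t 17.9 pos [ 0.6527 -0.3819  0.1976] z [ 0.523 -0.303 -0.797] x [ 0.687 -0.404  0.604] q [ 0.08  0.15  0.44  1.88 -0.1   0.48 -1.54] w 0.988 0.0
6 rows twist [0.015, -0.107, -0.046] dp [[-0.023, -0.01, -0.028], [-0.025, -0.012, -0.026], [-0.028, -0.014, -0.023], [-0.029, -0.015, -0.019], [-0.03, -0.017, -0.016], [-0.031, -0.019, -0.012]]
4 rows twist [0.0, -0.001, -0.09] dp [[-0.023, -0.024, 0.027], [-0.021, -0.026, 0.027], [-0.018, -0.028, 0.028], [-0.015, -0.029, 0.027]]
3 rows twist [0.0, 0.0, 0.0] dp [[-0.0, -0.0, 0.045], [-0.0, -0.0, 0.045], [-0.0, -0.001, 0.044]]
```

>>> {"method": "apply_moves", "body": {"dp": [[-0.023, -0.01, -0.028], [-0.025, -0.012, -0.026], [-0.028, -0.014, -0.023], [-0.029, -0.015, -0.019], [-0.03, -0.017, -0.016], [-0.031, -0.019, -0.012], [0, 0, 0]], "twist": [[0.015, -0.107, -0.046], [0.015, -0.107, -0.046], [0.015, -0.107, -0.046], [0.015, -0.107, -0.046], [0.015, -0.107, -0.046], [0.015, -0.107, -0.046], [0, 0, 0]], "fingers": [0, 0, 0, 0, 0, 0, 0]}}

```text
time: 18.65
position: [0.4982, -0.2153, 0.2439]
tool_rot: [-3.115, 0.373, 0.017]
ft_force: [1.1, 0.6, 0.7]
grip_width: 1.001
grip_force: 0.0
```

>>> {"method": "apply_moves", "body": {"dp": [[-0.023, -0.024, 0.027], [-0.021, -0.026, 0.027], [-0.018, -0.028, 0.028], [-0.015, -0.029, 0.027], [0, 0, 0], [0, 0, 0]], "twist": [[0, 0, -0.09], [0, 0, -0.09], [0, 0, -0.09], [0, 0, -0.09], [0, 0, 0], [0, 0, 0]], "fingers": [0, 0, 0, 0, 0, 0]}}

```text
time: 19.25
position: [0.4311, -0.1027, 0.1349]
tool_rot: [-3.133, -0.183, 0.013]
ft_force: [0.1, -1.4, 0.5]
grip_width: 1.003
grip_force: 0.0
```

Run:
```python
from plan import *
s=ctrl.get_state(); im=cv2.cvtColor(get_image("wrist"),cv2.COLOR_RGB2BGR); cv2.imwrite("pics/w3.png",im)
C=cam("wrist",s)
# brush: reddish handle pixels near predicted
for n,P in (("grip",[.4348,-.1039,.01]),("butt",[.3877,-.1093,.01]),("tip",[.5448,-.0912,.01])): print(n,proj(C,P).round(0))
hsv=cv2.cvtColor(im,cv2.COLOR_BGR2HSV); m=cv2.inRange(hsv,(5,60,60),(22,255,255)); 
for r in range(130,230,10):
    xs=np.where(m[r,240:390])[0]; print(r,(xs.min()+240,xs.max()+240,len(xs)) if len(xs) else None)
B=tool(6.6,90); plan([((.4348,-.1039,.04),B)],s=s)
```

```text
grip [316. 188.]
butt [316. 232.]
tip [317.  68.]
130 None
140 None
150 None
160 None
170 (np.int64(307), np.int64(325), 19)
180 (np.int64(307), np.int64(325), 19)
190 (np.int64(307), np.int64(326), 20)
200 (np.int64(307), np.int64(326), 20)
210 (np.int64(307), np.int64(326), 20)
220 (np.int64(307), np.int64(326), 20)
t 19.25 pos [ 0.4311 -0.1027  0.1349] z [-0.008  0.003 -1.   ] x [ 0.993  0.116 -0.008] q [-0.1  -0.06  0.27  2.05  0.01  1.15 -1.29] w 1.003 0.0
2 rows twist [-0.002, 0.004, 0.001] dp [[0.002, 0.001, 0.047], [0.002, 0.001, 0.048]]
```

>>> {"method": "apply_moves", "body": {"dp": [[0.002, 0.001, 0.04], [0.002, 0, 0.04], [0, 0, 0.025], [0, 0, 0.015], [0, 0, 0.006], [0, 0, 0]], "twist": [[-0.002, 0.004, 0.001], [-0.002, 0.004, 0.001], [0, 0, 0], [0, 0, 0], [0, 0, 0], [0, 0, 0]], "fingers": [0, 0, 0, 0, 0, 0]}}

```text
time: 19.9
position: [0.4367, -0.1041, 0.0104]
tool_rot: [3.136, 0.177, 0.004]
ft_force: [-0.3, 0.2, 0.9]
grip_width: 1.002
grip_force: 0.0
```

Run:
```python
from plan import *
s=ctrl.get_state(); print(s["ft_force"].round(1)); plan([((.4348,-.1039,.006),tool(6.6,90))],s=s)
```

```text
[-0.3  0.2  0.9]
t 19.9 pos [ 0.4367 -0.1041  0.0104] z [ 0.002 -0.001 -1.   ] x [0.994 0.112 0.002] q [-0.09  0.12  0.27  2.17 -0.04  0.86 -1.24] w 1.002 0.0
1 rows twist [0.001, -0.002, -0.002] dp [-0.002, -0.0, 0.004]
```

>>> {"method": "apply_moves", "body": {"dp": [[-0.002, 0, 0.004], [0, 0, 0], [0, 0, 0], [0, 0, 0], [0, 0, 0], [0, 0, 0], [0, 0, 0], [0, 0, 0], [0, 0, 0], [0, 0, 0]], "twist": [[0.001, -0.002, -0.002], [0, 0, 0], [0, 0, 0], [0, 0, 0], [0, 0, 0], [0, 0, 0], [0, 0, 0], [0, 0, 0], [0, 0, 0], [0, 0, 0]], "fingers": [0, 1, 1, 1, 1, 1, 1, 1, 1, 1], "newtons": 45}}

```text
time: 20.9
position: [0.4343, -0.1033, 0.0065]
tool_rot: [-3.135, -0.183, -0.001]
ft_force: [0.7, 0.2, -0.9]
grip_width: 0.263
grip_force: 0.0
```

Run:
```python
from plan import *
s=ctrl.get_state(); print(s["ft_force"].round(1)); p=s["position"]
F=tool(88.8,90); T=np.array([.4306,-.3846,0])
plan([(p+[0,0,.15],None),((.50,-.22,.17),tool(40,90)),(T+[0,0,.10],F),(T+[0,0,p[2]+.012],F)],s=s)
```

```text
[ 0.7  0.2 -0.9]
t 20.9 pos [ 0.4343 -0.1033  0.0065] z [ 0.     0.001 -1.   ] x [0.993 0.116 0.001] q [-0.09  0.13  0.27  2.17 -0.05  0.85 -1.24] w 0.263 0.0
4 rows twist [0.0, 0.0, 0.0] dp [[0.0, -0.0, -0.037], [0.0, -0.0, -0.038], [0.0, -0.0, -0.037], [0.0, -0.0, -0.038]]
5 rows twist [-0.0, -0.0, -0.116] dp [[0.01, 0.025, -0.003], [0.008, 0.026, -0.003], [0.004, 0.026, -0.003], [0.001, 0.027, -0.002], [-0.001, 0.026, -0.003]]
7 rows twist [0.0, -0.0, -0.122] dp [[-0.023, 0.012, 0.01], [-0.024, 0.009, 0.01], [-0.025, 0.006, 0.01], [-0.025, 0.003, 0.01], [-0.026, -0.0, 0.01], [-0.025, -0.004, 0.01], [-0.024, -0.006, 0.01]]
2 rows twist [0.0, -0.0, 0.0] dp [[-0.0, -0.0, 0.041], [-0.0, -0.001, 0.041]]
```

>>> {"method": "apply_moves", "body": {"dp": [[0, 0, 0], [0, 0, 0], [0, 0, 0]], "twist": [[0, 0, 0], [0, 0, 0], [0, 0, 0]], "fingers": [1, 1, 1]}}

```text
time: 21.2
position: [0.4343, -0.1033, 0.0065]
tool_rot: [-3.136, -0.183, -0.001]
ft_force: [-0.4, -0.7, -0.3]
grip_width: 0.204
grip_force: 45.0
```

Run:
```python
from plan import *
s=ctrl.get_state(); print(s["ft_force"].round(1)); p=s["position"]
F=tool(88.8,90); T=np.array([.4306,-.3846,0])
plan([(p+[0,0,.16],None),((.46,-.24,.17),tool(40,90)),(T+[0,0,.10],F),(T+[0,0,p[2]+.012],F)],s=s,vmax=.04)
```

```text
[-0.4 -0.7 -0.3]
t 21.2 pos [ 0.4343 -0.1033  0.0065] z [ 0.001  0.001 -1.   ] x [0.993 0.116 0.001] q [-0.09  0.13  0.27  2.17 -0.05  0.85 -1.24] w 0.204 45.0
4 rows twist [0.0, 0.0, 0.0] dp [0.0, -0.0, -0.04]
5 rows twist [-0.0, -0.0, -0.116] dp [[0.002, 0.028, -0.001], [-0.001, 0.028, -0.001], [-0.005, 0.027, -0.001], [-0.007, 0.027, -0.0], [-0.011, 0.025, -0.001]]
7 rows twist [0.0, -0.0, -0.122] dp [[-0.016, 0.013, 0.01], [-0.018, 0.011, 0.01], [-0.019, 0.009, 0.01], [-0.02, 0.006, 0.01], [-0.021, 0.004, 0.01], [-0.021, 0.001, 0.01], [-0.022, -0.001, 0.01]]
3 rows twist [0.0, -0.0, 0.0] dp [[0.0, 0.0, 0.027], [0.0, 0.0, 0.027], [0.0, 0.0, 0.028]]
```

>>> {"method": "apply_moves", "body": {"dp": [[0, 0, -0.015], [0, 0, -0.035], [0, 0, -0.04], [0, 0, -0.04], [0, 0, -0.03], [0, 0, 0]], "twist": [[0, 0, 0], [0, 0, 0], [0, 0, 0], [0, 0, 0], [0, 0, 0], [0, 0, 0]], "fingers": [1, 1, 1, 1, 1, 1]}}

```text
time: 21.8
position: [0.4372, -0.1038, 0.171]
tool_rot: [3.136, 0.183, 0.015]
ft_force: [0.2, -0.6, -1.0]
grip_width: 0.204
grip_force: 45.0
```

>>> {"method": "apply_moves", "body": {"dp": [[0.002, 0.028, -0.001], [-0.001, 0.028, -0.001], [-0.005, 0.027, -0.001], [-0.007, 0.027, 0], [-0.011, 0.025, -0.001]], "twist": [[0, 0, -0.116], [0, 0, -0.116], [0, 0, -0.116], [0, 0, -0.116], [0, 0, -0.116]], "fingers": [1, 1, 1, 1, 1]}}

```text
time: 22.3
position: [0.4593, -0.2405, 0.1692]
tool_rot: [-2.949, -1.079, 0.001]
ft_force: [0.4, 0.6, -0.1]
grip_width: 0.208
grip_force: 45.0
```

>>> {"method": "apply_moves", "body": {"dp": [[-0.016, 0.013, 0.01], [-0.018, 0.011, 0.01], [-0.019, 0.009, 0.01], [-0.02, 0.006, 0.01], [-0.021, 0.004, 0.01], [-0.021, 0.001, 0.01], [-0.022, -0.001, 0.01], [0, 0, 0], [0, 0, 0]], "twist": [[0, 0, -0.122], [0, 0, -0.122], [0, 0, -0.122], [0, 0, -0.122], [0, 0, -0.122], [0, 0, -0.122], [0, 0, -0.122], [0, 0, 0], [0, 0, 0]], "fingers": [1, 1, 1, 1, 1, 1, 1, 1, 1]}}

```text
time: 23.2
position: [0.4296, -0.3844, 0.0991]
tool_rot: [-2.245, -2.194, -0.001]
ft_force: [0.3, -0.2, -1.6]
grip_width: 0.207
grip_force: 45.0
```

Run:
```python
from plan import *
s=snap("scene","s8.png",(90,190,290,330),4,2); print(s["ft_force"].round(1))
T=np.array([.4306,-.3846,0]); F=tool(88.8,90)
plan([(T+[0,0,.05],F),(T+[0,0,.0155],F)],s=s,vmax=.03)
```

```text
[ 0.3 -0.2 -1.6]
t 23.2 pos [ 0.4296 -0.3844  0.0991] z [-0.001  0.002 -1.   ] x [0.023 1.    0.002] q [ 0.28  0.28  0.46  1.8  -0.14  1.1   0.77] w 0.207 45.0
2 rows twist [-0.001, -0.001, -0.001] dp [[-0.0, 0.001, 0.025], [-0.0, 0.0, 0.024]]
2 rows twist [0.0, -0.0, -0.0] dp [[-0.0, 0.0, 0.017], [-0.0, 0.0, 0.018]]
```

View pics/s8.png

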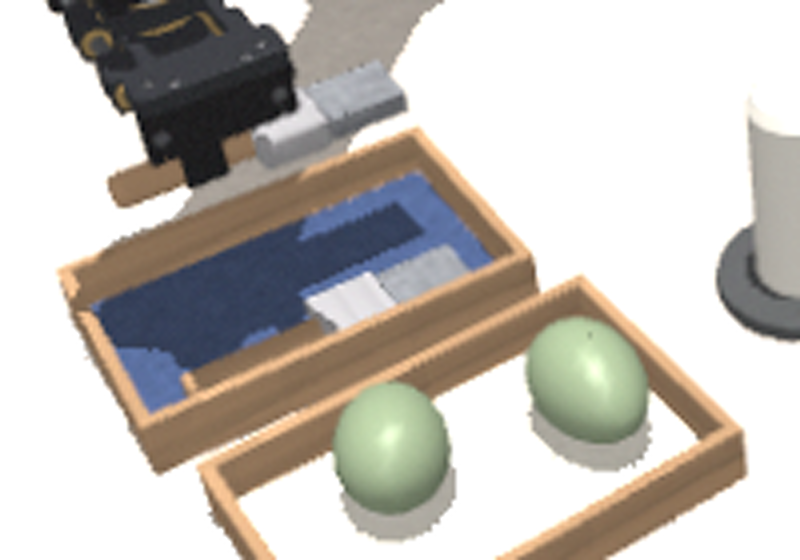

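The egg lies at rest in its tray (crop 390,445), and the brush is held level over the brush tray, aligned with it. I've now viewed 12 pictures, two over the limit of 10. I'll view no more and finish on numbers.

>>> {"method": "apply_moves", "body": {"dp": [[0.001, 0.001, 0.025], [0, 0, 0.024], [0, 0, 0.015], [0, 0, 0.012], [0, 0, 0.004], [0, 0, 0]], "twist": [[0, 0, 0], [0, 0, 0], [0, 0, 0], [0, 0, 0], [0, 0, 0], [0, 0, 0]], "fingers": [1, 1, 1, 1, 1, 1]}}

```text
time: 23.85
position: [0.4315, -0.3835, 0.0202]
tool_rot: [-2.243, -2.198, -0.001]
ft_force: [0.8, -0.3, -0.7]
grip_width: 0.206
grip_force: 45.0
```

>>> {"method": "apply_moves", "body": {"dp": [[0, 0, 0.0015], [0, 0, 0.0015], [0, 0, 0]], "twist": [[0, 0, 0], [0, 0, 0], [0, 0, 0]], "fingers": [1, 1, 1]}}

```text
time: 24.15
position: [0.4317, -0.384, 0.0177]
tool_rot: [2.244, 2.198, 0.002]
ft_force: [-0.3, 0.9, -1.3]
grip_width: 0.201
grip_force: 45.0
```

>>> {"method": "apply_moves", "body": {"dp": [[0, 0, 0.0015], [0, 0, 0.0015], [0, 0, 0]], "twist": [[0, 0, 0], [0, 0, 0], [0, 0, 0]], "fingers": [1, 1, 1]}}

```text
time: 24.45
position: [0.4313, -0.3836, 0.0141]
tool_rot: [-2.243, -2.198, -0.001]
ft_force: [0.2, 0.3, -1.4]
grip_width: 0.208
grip_force: 45.0
```

>>> {"method": "apply_moves", "body": {"dp": [[0, 0, 0.001], [0, 0, 0]], "twist": [[0, 0, 0], [0, 0, 0]], "fingers": [1, 1]}}

```text
time: 24.65
position: [0.4315, -0.3838, 0.0135]
tool_rot: [-2.244, -2.199, -0.002]
ft_force: [-1.4, 0.7, 2.4]
grip_width: 0.206
grip_force: 45.0
```

Contact at the expected height. Open part way (about 40 mm, to stay clear of the wall and the other brush) and withdraw.

>>> {"method": "apply_moves", "body": {"dp": [[0, 0, 0], [0, 0, 0], [0, 0, 0], [0, 0, 0], [0, 0, 0]], "twist": [[0, 0, 0], [0, 0, 0], [0, 0, 0], [0, 0, 0], [0, 0, 0]], "fingers": [0.6, 0.56, 0.56, 0.56, 0.56]}}

```text
time: 25.15
position: [0.4314, -0.3837, 0.0132]
tool_rot: [-2.244, -2.199, -0.001]
ft_force: [0.4, -0.5, -0.3]
grip_width: 0.43
grip_force: 0.0
```

>>> {"method": "apply_moves", "body": {"dp": [[0, 0, -0.01], [0, 0, -0.02], [0, 0, -0.04], [0, 0, -0.04], [0, 0, -0.04], [0, 0, -0.04], [0, 0, 0]], "twist": [[0, 0, 0], [0, 0, 0], [0, 0, 0], [0, 0, 0], [0, 0, 0], [0, 0, 0], [0, 0, 0]], "fingers": [0.56, 0.56, 0.56, 0.56, 0.56, 0.56, 0.56]}}

```text
time: 25.85
position: [0.4339, -0.3866, 0.2107]
tool_rot: [2.236, 2.19, 0.006]
ft_force: [0.5, -0.9, 0.3]
grip_width: 0.438
grip_force: 0.0
```

Run:
```python
from fit import *
s=ctrl.get_state(); im=cv2.cvtColor(get_image("wrist"),cv2.COLOR_RGB2BGR); C=cam("wrist",s); print(s["time"],s["position"].round(3),s["ft_force"].round(1),s["grip_width"])
for n,P in (("grip",[.4313,-.3838,.017]),("butt",[.4303,-.4318,.017]),("tip",[.4336,-.2718,.017])): print(n,proj(C,P).round(0))
m=cv2.inRange(cv2.cvtColor(im,cv2.COLOR_BGR2HSV),(5,60,60),(22,255,255)); g=proj(C,[.4313,-.3838,.017]).astype(int)
for r in range(g[1]-20,g[1]+40,10):
    xs=np.where(m[r,g[0]-25:g[0]+25])[0]; print(r,(xs.min()+g[0]-25,xs.max()+g[0]-25) if len(xs) else None)
# beaker check, scene
sc=cv2.cvtColor(get_image("scene"),cv2.COLOR_RGB2BGR); Cs=cam("scene"); M=mask(sc,(325,160,370,240))
S=sil(Cs,np.array([.5985,.054,.132]),np.array([1e-4,0,-1.]),M.shape); print("beaker IoU",(M&S).sum()/(M|S).sum(),[ (np.where(M[r])[0].min(),np.where(M[r])[0].max(),np.where(S[r])[0].min(),np.where(S[r])[0].max()) for r in (185,200,215)])
# unmoved things: change vs first scene picture
d=cv2.absdiff(cv2.GaussianBlur(sc,(5,5),0),cv2.GaussianBlur(cv2.imread("pics/scene0.png"),(5,5),0)).max(2)
for n,(a,b,c,e) in dict(white=(275,205,305,268),jar=(318,252,350,298),bird=(415,195,455,248),egg2=(220,268,254,302)).items(): print(n,int((d[b:e,a:c]>25).sum()))
f=sc[265:345,150:220]; h=cv2.cvtColor(f,cv2.COLOR_BGR2HSV); k=cv2.inRange(h,(35,40,25),(85,255,255)); print("egg px",k.sum()//255,np.array(np.where(k)).mean(1)[::-1]+[150,265],"s6-like pred",proj(Cs,[.645,-.378,.035]))
```

```text
25.85 [ 0.434 -0.387  0.211] [ 0.5 -0.9  0.3] 0.4380834650773289
grip [310. 178.]
butt [310. 215.]
tip [310.  80.]
157 (np.int64(303), np.int64(316))
167 (np.int64(303), np.int64(317))
177 (np.int64(302), np.int64(317))
187 (np.int64(302), np.int64(317))
197 (np.int64(302), np.int64(317))
207 (np.int64(302), np.int64(317))
beaker IoU 0.841743119266055 [(np.int64(337), np.int64(359), np.int64(336), np.int64(361)), (np.int64(337), np.int64(358), np.int64(335), np.int64(360)), (np.int64(336), np.int64(358), np.int64(335), np.int64(359))]
white 62
jar 0
bird 4
egg2 0
egg px 732 [187.26775956 301.64071038] s6-like pred [193.09539759 310.59669724]
```

Run:
```python
from h import *
print("egg",at_z(cam("scene"),187.3,301.6,.037).round(3))
print(ctrl.close_job())
```

```text
egg [ 0.619 -0.377  0.037]
the job is handed in; nothing more can be done
None
```

The job is handed in at about 26 s: the blue beaker is upside down and fully home on the free peg, the green egg lies in the egg tray, the brush lies flat in the brush tray, and the white beaker, jar and bird showed no sign of having moved; two slips were that the gripper pressed about 30 N (limit 40 N) on what I took to be the egg tray wall before I lifted it off, and I viewed 12 pictures instead of the 10 allowed.

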